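Open the hatcher lid onto its stop and seat the temperature logger

TASK

Open the small hatcher's lid all the way until you feel it meet its rubber-tipped stop, and press it there gently but definitely for a moment so that it stays against the stop; the stop is set differently every time and must not be forced. Then take the white temperature logger with the orange band from the bench and seat it gently, without dropping or ramming it, upright and fully home in the orange pocket inside the hatcher. Leave the lid open on its stop, and leave the torch, egg flat and bottle alone.

Things in the scene. Friction and masses are not known exactly. Their poses are not given: they have to be found in the camera images.
- hatcher: small benchtop hatcher, fixed to the bench: open white plastic box 150 (x) x 270 (y) x 85 mm high, walls 6 mm; origin at the centre of its underside, z up, -x is its front (towards the robot), the hinge is on its far (+x) rim. Inside stand the orange pocket block in the middle and four eggs in cups 102 mm to either side (tops 63 mm above the bench)
- lid (a joint): hinge angle of the lid, rad: 0 closed, grows as it swings up and back (pi/2 upright). The friction hinge holds the lid where it is left; 2 to 5 N at the handle moves it. The lid, 0.4 kg, is 150 x 270 x 12 mm, blue frame, clear pane. The stop halts it somewhere between about 1.62 and 1.88 rad: not measured, must be felt
- lid_hinge (a point): point on the hinge axis, mid-width of the lid, at the far rim of the box 85 mm above the bench; the axis runs along the hatcher's y. Axes turn with the lid
- lid_handle (a point): middle of the lid's handle bar: a dark round bar of 10 mm diameter, 100 mm long, parallel to the hinge, carried 45 mm beyond the lid's front edge in the plane of the lid by a leg at each end; 195 mm from the hinge axis, and 6 mm along the lid's own z from the line that runs from the hinge along the lid's own -x. Axes turn with the lid; y along the bar
- stop: lid stop: grey post 16 x 36 x 197 mm, 165 mm behind (+x) the hatcher's centre; origin at its foot. 100 mm above the hinge a screw with a 16 mm black rubber tip points to the lid; its setting varies by 28 mm, unmeasured. Each mm more at the handle adds about 3 N there, 6 N at the stop. 6 to 8 N at the handle over hinge friction presses well (12 to 16 N at the stop); over 28 N there strains it
- pocket (a point): centre of the mouth of the round pocket, 28 mm above the bench: 40 mm in diameter, 16 mm deep, in an orange block 66 x 66 mm in the middle of the hatcher. Its floor is 12 mm above the bench
- logger_center (a point): centre, half-way up, of the temperature logger: white cylinder 36 mm in diameter, 64 mm tall, 60 to 130 g, with an orange band near its top, standing upright on the bench; z along its axis
- torch: egg-candling torch standing on its end, black with a wider steel head on top, 44 mm in diameter, 103 mm tall; origin at the centre of its foot. Leave it alone
- egg_flat: cardboard egg flat, 150 x 200 mm, with eggs, 63 mm high; origin at the centre of its underside. Leave it alone
- bottle: clear water bottle with a blue cap, 64 mm in diameter, 170 mm tall; origin at the centre of its underside. Leave it alone
Not all that is in view belongs to the job. Of the things shaped like the part that bears logger_center, the white one is meant.

How it is judged:
By the outcome, as a careful person would: the job done as asked, in the order asked, and still so for the second after the job is handed in, with the robot touching nothing.
It also fails if it takes over 72 s, if anything falls off the work surface, if the arm or the gripper's body presses on something with over 40 N, if the wrist force passes 120 N, or if a joint passes its speed limit or range.

ROBOT

A 6-joint arm with a two-finger parallel gripper is mounted at the origin on the work surface. World frame = base frame: x ahead of the robot, y to its left, z up, the work surface at z = 0. Lengths are in m, angles in degrees, forces in N, time in s.
With the tool pointing down it reaches from about 0.275 to 0.975 m from the base axis. Payload 8.4 kg.
Tool frame: the origin (TCP) lies at the very end of the fingers, on their centre line; the grasp point (between the pads) lies 19 mm behind it; y points along the fingers, x is the direction in which the jaws open and shut, and the axes are right-handed (so a half turn about y gives the same grasp; the last joint's range is limited). The gripper opens to 92 mm and grips with 3 to 60 N. Pads are 20 mm wide; open, the fingers measure 128 mm over their backs; the gripper's body (75 mm by 189 mm) begins 69 mm behind the grasp point.
Start: joints at [-68.319, 20.225, 93.587, -0, 66.188, -0.138], TCP at [0.232, -0.58, 0.186] pointing down, gripper open.
Joint ranges: [-150.9, 150.9], [-52.94, 120.26], [3.33, 152.33], [-74.26, 254.26], [0, 154.13], [-172.89, 172.89]. Speed limits (degrees/s): [127.2, 127.2, 159.86, 180, 180, 180].

INTERFACE

Orientations are given as [roll, pitch, yaw] about the fixed x, y, z axes, in that order (R = Rz(yaw) Ry(pitch) Rx(roll)).
In Python, from station import state, grab_frame, close_job, outline_of gives the robot as it stands.
- The arm moves only by the tool send_rows, never from a script. Its argument "series" is a list of rows, each a list of 5 numbers: the finger opening in m, from 0 to 0.0919, then the shift along the tool's x, y, z in m, then the turn about the tool's y in rad. A call has exactly 8 rows; each row is the pose to reach, as a shift and turn from the pose commanded when the call began, along the tool's axes at that moment; what a row does not reach only later rows make up. A row lasts 1/10 s, in which the tool goes at most 50 mm and 8.59 degrees, less where a joint would pass 70% of its speed; a pose out of reach is approached as far as the arm can. A call with a gripper value outside its range is refused whole. The fingers move at their own pace and stop on an object; the grip force is fixed at half the most. Time passes only in rows, so rows that repeat a pose let the fingers close, or fill a call up. It gives the time, the measured TCP pose, the force and the opening at its end, in the units of the state.
- state(): the state, without advancing time (a new reading comes with each control period).
- grab_frame(name): name is "scene" or "top" or "wrist"; returns a dict with "image" (480x640x3 uint8, blue, green, red), "range_z" (480x640 float32, m along the optical axis (not along the pixel's ray), 0 where there is no reading), "fov_y" (degrees; the focal length in pixels is half the picture's height over the tangent of half this angle, whatever the lens; pixels are square), "cx", "cy" (the principal point, pixels), "T" (4x4, takes a point from camera to world coordinates); the wrist camera has in their place "mount" (4x4, takes a point from camera to tool coordinates, whose origin is the TCP and whose axes are the tool frame's). Camera axes: x right, y up, looking along -z (the intrinsics and any distortion apply to the point x, -y, -z); pixel columns grow to the right and rows downward; lengths in m; the calibration is good to about 2 mm. The wrist camera is an equidistant fisheye: a pixel r from the principal point sees the ray r / f radians off the axis. A picture is of the moment at which its call begins: read the wrist's pose just before it.
- close_job(): hands the job in, once; it reports no verdict.
Trained networks look in the newest picture that a camera, given by its name, has taken for a name from the list of things; names that differ only in an ending like _2 or _b are one class to them, and where a whole thing is asked for, a point or a joint stands for the part that bears it (a point fixed in the world has none). Each returns a list of dicts, best first, with "score" (0 to 1); they miss things now and then, are a little off and sometimes report something else, mostly with a low value. They report only what shows in the picture. A call takes as long as a camera call. They do not tell look-alikes from the thing itself.
- outline_of(camera, target): "mask" (480x640 bool, what is visible of it) and "bbox" ([left, top, right, bottom] in pixels, round what is visible of it).
The state is a dict: "clock": time; "joints": joint angles; "joint_velocities": joint speeds; "joint_efforts": joint torques, N m; "eef_pos": TCP position; "tcp_rot": TCP orientation; "ft_force": force on the tool from outside, world axes, zero at the start; "moment": the same for the moment, N m; "gripper_width": finger opening in m.
Only numpy, scipy, OpenCV 4.12 (cv2) and the standard library are available. Lean on these libraries where they do the work, as an engineer would, in place of code of your own. Each camera call takes 0.05 s, during which the arm holds its last target.

## Working session

There is one attempt and no reset: what is moved stays moved. The work goes in short steps, Python scripts to look and compute and a tool call to move; the robot and the scene stay as the last step left them, time stands still between calls to the robot, and variables do not carry over. Pictures are saved under pics/ and viewed, and the job is handed in when it is done.

Besides the shell and the picture viewer there is one more tool, called after ">>>" in YAML: its name, and indented under it one key for each argument. send_rows: Moves the arm, as the interface text tells. Its arguments: {"type":"object","properties":{"series":{"type":"array"}},"required":["series"]}

```bash
mkdir -p pics; ls
cat > h.py <<'E'
import numpy as np, cv2
from scipy.spatial.transform import Rotation as R
from station import state, grab_frame, close_job, outline_of
def pose():
    s=state(); T=np.eye(4); T[:3,:3]=R.from_euler('xyz',s['tcp_rot'],degrees=True).as_matrix(); T[:3,3]=s['eef_pos']; return T
def pts(fr,mask=None):
    # fixed camera pinhole
    z=fr['range_z']; H,W=z.shape; f=H/2/np.tan(np.radians(fr['fov_y'])/2)
    v,u=np.mgrid[:H,:W]; X=(u-fr['cx'])/f*z; Y=-(v-fr['cy'])/f*z
    P=np.stack([X,Y,-z,np.ones_like(z)],-1)@fr['T'].T
    P=P[...,:3]; P[z<=0]=np.nan
    return P
E
python3 - <<'E'
from h import *
s=state(); print({k:np.round(v,3).tolist() for k,v in s.items()})
for n in ("scene","top","wrist"):
    f=grab_frame(n); cv2.imwrite(f"pics/a_{n}.png",f['image']); print(n,f['fov_y'],f['cx'],f['cy'],np.round(f.get('T',f.get('mount')),3).tolist(), [k for k in f])
    for t in ("lid_handle","logger_center","hatcher","stop","torch","egg_flat","bottle"):
        print(t,[(round(o['score'],2),np.round(o['bbox']).tolist()) for o in outline_of(n,t)])
E
```

```text
pics
{'clock': 0.0, 'joints': [-68.32, 20.264, 93.629, 0.002, 66.185, -0.136], 'joint_velocities': [0.012, 0.061, 0.086, 0.099, -0.036, -0.04], 'joint_efforts': [-0.001, -59.384, -33.422, 0.069, 0.023, -0.0], 'eef_pos': [0.232, -0.58, 0.185], 'tcp_rot': [-89.998, 0.078, -68.184], 'ft_force': [-0.104, -0.556, -0.002], 'moment': [0.01, -0.004, -0.019], 'gripper_width': 0.092}
scene 42.0230946357546 325.2435470539646 238.77862873266292 [[0.111, -0.63, 0.769, 1.616], [0.994, 0.068, -0.088, -0.177], [0.004, 0.774, 0.633, 0.956], [0.0, 0.0, 0.0, 1.0]] ['image', 'range_z', 'fov_y', 'cx', 'cy', 'T']
lid_handle [(0.91, [240.0, 188.0, 374.0, 274.0])]
logger_center [(0.9, [429.0, 210.0, 446.0, 237.0]), (0.69, [420.0, 191.0, 434.0, 220.0]), (0.58, [452.0, 222.0, 474.0, 252.0])]
hatcher [(0.82, [235.0, 186.0, 374.0, 335.0])]
stop [(0.8, [298.0, 244.0, 335.0, 337.0])]
torch [(0.93, [508.0, 209.0, 533.0, 249.0])]
egg_flat [(0.78, [87.0, 211.0, 178.0, 275.0]), (0.28, [146.0, 251.0, 186.0, 328.0])]
bottle [(0.68, [145.0, 251.0, 185.0, 325.0])]
top 55.12448234531647 313.83880537913086 236.095200577483
[... 238 characters left out ...]
, [182.0, 272.0, 203.0, 287.0]), (0.76, [184.0, 298.0, 210.0, 312.0]), (0.75, [167.0, 243.0, 186.0, 257.0])]
hatcher [(0.6, [277.0, 117.0, 405.0, 277.0])]
stop [(0.86, [319.0, 117.0, 349.0, 167.0])]
torch [(0.92, [99.0, 236.0, 138.0, 257.0])]
egg_flat [(0.92, [462.0, 248.0, 563.0, 328.0])]
bottle [(0.94, [451.0, 167.0, 490.0, 203.0])]
wrist 65.70646984690485 322.8722687270283 239.77535671008684 [[1.0, -0.0, 0.0, 0.0], [0.0, 0.296, -0.955, -0.199], [-0.0, 0.955, 0.296, 0.083], [0.0, 0.0, 0.0, 1.0]] ['image', 'range_z', 'fov_y', 'cx', 'cy', 'mount']
lid_handle []
logger_center []
hatcher []
stop []
torch []
egg_flat [(0.63, [228.0, 0.0, 436.0, 88.0])]
bottle [(0.51, [226.0, 0.0, 434.0, 88.0])]
```

View pics/a_scene.png

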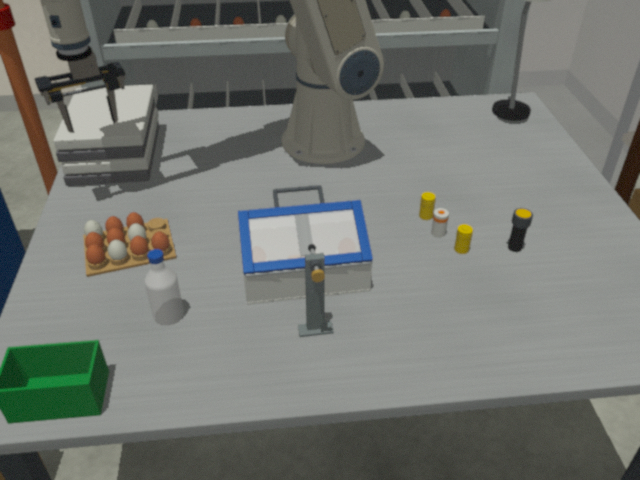

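View pics/a_top.png

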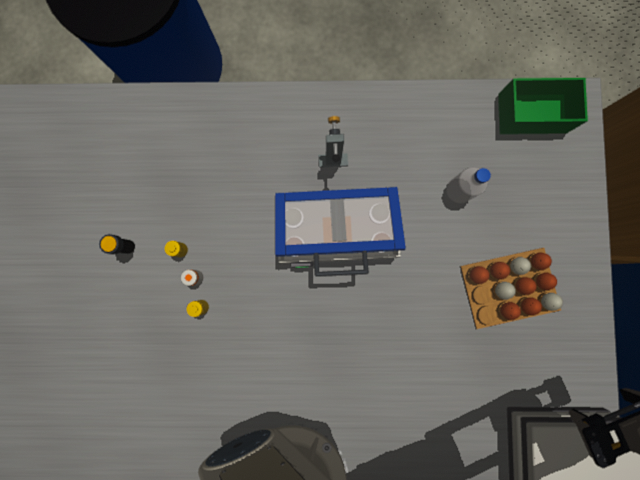

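View pics/a_wrist.png

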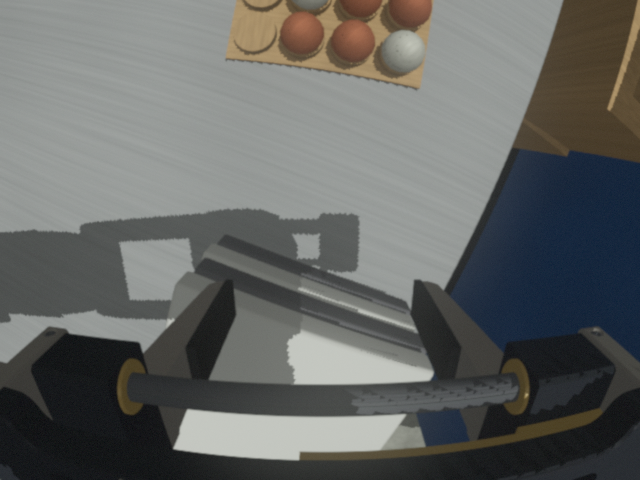

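Run:
```python
from h import *
for n in ("top","scene"):
    f=grab_frame(n); im=f['image'].astype(int); P=pts(f)
    print(n,"table z", np.nanmedian(P[350:360,100:200,2]) if n=='top' else np.nanmedian(P[350:370,200:280,2]))
    b,g,r=im[...,0],im[...,1],im[...,2]
    reg=np.zeros(b.shape,bool)
    if n=='top': reg[170:265,265:415]=1
    else: reg[190:280,230:380]=1
    m=reg&(b>120)&(b>r+70)&np.isfinite(P[...,2])
    q=P[m]; z=np.median(q[:,2]); q=q[abs(q[:,2]-z)<.012]
    rc=cv2.minAreaRect((q[:,:2]*1000).astype(np.float32)); print("lid frame z",z,np.percentile(q[:,2],[5,95]),rc)
    o=outline_of(n,"logger_center")
    for d in o:
        k=P[d['mask']]; k=k[np.isfinite(k[:,2])]
        top=k[k[:,2]>np.nanpercentile(k[:,2],95)-.012]
        rc=cv2.minEnclosingCircle((top[:,:2]*1000).astype(np.float32))
        print("logger",round(d['score'],2),np.round(np.median(im[d['mask']],0)),"z top",np.percentile(k[:,2],95),rc)
    for t in ("torch","egg_flat","bottle","stop"):
        d=outline_of(n,t)[0]; k=P[d['mask']]; k=k[np.isfinite(k[:,2])]
        print(t,np.round(np.percentile(k,[5,50,95],axis=0),3).tolist())
    # handle: points z~0.09 in front
    if n=='top':
        reg=np.zeros(b.shape,bool); reg[252:292,295:380]=1
    else:
        reg=np.zeros(b.shape,bool); reg[182:208,265:330]=1
    q=P[reg&(P[...,2]>.06)&(P[...,2]<.12)]
    print("handle-ish",len(q),np.round(np.percentile(q,[2,50,98],axis=0),3).tolist())
    x0=np.percentile(q[:,0],2)
    bar=q[q[:,0]<x0+.012]; print("bar",np.round(bar.mean(0),4), np.round(np.percentile(bar,[2,98],axis=0),3).tolist(), np.polyfit(bar[:,1],bar[:,0],1))
f=grab_frame("top"); cv2.imwrite("pics/c1.png",cv2.resize(f['image'][225:330,90:230],None,fx=5,fy=5,interpolation=cv2.INTER_CUBIC))
cv2.imwrite("pics/c2.png",cv2.resize(f['image'][105:300,260:420],None,fx=3,fy=3,interpolation=cv2.INTER_CUBIC))
```

```text
top table z -0.0003756290376905058
lid frame z 0.12886382929234674 [0.11830124 0.13982624] ((575.2955322265625, -106.86227416992188), (81.00331115722656, 266.5859069824219), 2.14404559135437)
logger 0.8 [117. 133. 191.] z top 0.06586533197309485 ((464.3872985839844, 229.6129913330078), 17.55341148376465)
logger 0.65 [  0. 147. 182.] z top 0.06614920434048548 ((530.400146484375, 269.7794189453125), 17.848684310913086)
logger 0.61 [  0. 156. 193.] z top 0.06632381524079252 ((394.1654052734375, 217.05569458007812), 18.360515594482422)
torch [[0.52, 0.377, 0.01], [0.537, 0.388, 0.1], [0.554, 0.413, 0.105]]
egg_flat [[0.37, -0.584, 0.006], [0.439, -0.501, 0.027], [0.507, -0.416, 0.061]]
bottle [[0.641, -0.415, 0.02], [0.663, -0.386, 0.112], [0.694, -0.368, 0.17]]
stop [[0.708, -0.122, 0.004], [0.736, -0.097, 0.164], [0.78, -0.069, 0.197]]
handle-ish 260 [[0.492, -0.194, 0.06], [0.505, -0.092, 0.084], [0.511, -0.012, 0.088]]
bar [ 0.4991 -0.0428  0.0749] [[0.49, -0.107, 0.06], [0.503, -0.01, 0.087]] [-0.06590964  0.49624978]
scene table z 0.0017531914469891552
lid frame z 0.125458964072067
[... 767 characters left out ...]
076, 0.198]]Traceback (most recent call last):
  File "<stdin>", line 27, in <module>
    return _quantile_unchecked(
        a, q, axis, out, overwrite_input, method, keepdims, weights)
    return _ureduce(a,
                    func=_quantile_ureduce_func,
    ...<5 lines>...
                    overwrite_input=overwrite_input,
                    method=method)
    r = func(a, **kwargs)
    result = _quantile(arr,
                       quantiles=q,
    ...<2 lines>...
                       out=out,
                       weights=wgt)
    slices_having_nans = np.isnan(arr[-1, ...])
                                  ~~~^^^^^^^^^
IndexError: index -1 is out of bounds for axis 0 with size 0
```

Run:
```python
from h import *
for n in ("top","scene"):
    f=grab_frame(n); im=f['image'].astype(int); P=pts(f)
    b,g,r=im[...,0],im[...,1],im[...,2]
    reg=np.zeros(b.shape,bool)
    if n=='top': reg[170:265,265:415]=1
    else: reg[190:280,230:380]=1
    m=reg&(b>100)&(b>r+60)&np.isfinite(P[...,2])&(P[...,2]>.07)
    q=P[m]
    for _ in range(5):
        c=q.mean(0); u,s,vt=np.linalg.svd(q-c); nn=vt[2]*np.sign(vt[2,2]); d=(q-c)@nn; q=q[abs(d)<max(.003,2.5*d.std())]
    print(n,"normal",nn,"tilt",np.degrees(np.arccos(nn[2])),"n",len(q),"std",d.std(),"yaw",np.degrees(np.arctan2(-nn[1],-nn[0])))
    yaw=np.arctan2(nn[1],nn[0]); ey=np.array([-np.sin(yaw),np.cos(yaw),0]); ex=np.cross(ey,nn)
    uv=np.stack([(q-c)@ex,(q-c)@ey],1); rc=cv2.minAreaRect((uv*1000).astype(np.float32)); print(rc, "pct",np.percentile(uv,[.5,99.5],axis=0), "centre",c)
    pc=c+ex*rc[0][0]/1000+ey*rc[0][1]/1000; print("lid centre top surf",pc)
    # stop
    o=outline_of(n,"stop")[0]; k=P[o['mask']]; k=k[np.isfinite(k[:,2])]; t=k[k[:,2]>.19]; print("stop top",len(t),t.mean(0) if len(t) else 0,t.min(0),t.max(0))
f=grab_frame("top"); cv2.imwrite("pics/c1.png",cv2.resize(f['image'][225:330,90:230],None,fx=5,fy=5,interpolation=cv2.INTER_CUBIC))
cv2.imwrite("pics/c2.png",cv2.resize(f['image'][105:300,260:420],None,fx=3,fy=3,interpolation=cv2.INTER_CUBIC))
P=pts(f)
for v in range(245,292,3): print(v,[("%.3f,%.3f"%(P[v,u,0],P[v,u,2])) for u in range(310,372,5)])
```

```text
top normal [0.36613126 0.01791941 0.93039067] tilt 21.50420504699712 n 2913 std 0.0014455044216383863 yaw -177.19803190267334
((4.2146148681640625, 1.35919189453125), (268.2702331542969, 151.53182983398438), 89.47340393066406) pct [[-0.07046759 -0.13190659]
 [ 0.07839976  0.13367414]] centre [ 0.58338838 -0.10703128  0.12528313]
lid centre top surf [ 0.58723849 -0.10548203  0.12373818]
stop top 283 [ 0.74806454 -0.09690504  0.19508844] [ 0.69911453 -0.1147785   0.1900512 ] [ 0.78841334 -0.08055054  0.20124192]
scene normal [0.36610508 0.01590438 0.93043759] tilt 21.496868955694048 n 2741 std 0.0022609596340794095 yaw -177.51251481176155
((-1.0844879150390625, 3.435302734375), (153.51959228515625, 268.30499267578125), 0.11382556706666946) pct [[-0.07609922 -0.13027809]
 [ 0.07370259  0.13658029]] centre [ 0.58951905 -0.10787816  0.12488551]
lid centre top surf [ 0.58836185 -0.10448989  0.12528292]
stop top 325 [ 0.75428028 -0.09714682  0.19589635] [ 0.70242259 -0.11501707  0.19015972] [ 0.79139176 -0.07922683  0.20311524]
245 ['0.531,0.146', '0.532,0.144', '0.531,0.146', '0.531,0.145'
[... 2486 characters left out ...]
, '0.455,-0.000', '0.455,-0.003', '0.455,0.001', '0.455,0.002', '0.455,0.001']
284 ['0.448,-0.000', '0.448,0.003', '0.448,-0.001', '0.448,0.002', '0.448,-0.003', '0.448,-0.001', '0.448,-0.002', '0.448,-0.000', '0.448,0.002', '0.448,-0.002', '0.448,0.001', '0.448,-0.001', '0.448,0.002']
287 ['0.441,0.001', '0.441,-0.003', '0.441,0.000', '0.441,-0.003', '0.441,0.004', '0.441,-0.003', '0.441,-0.003', '0.441,0.001', '0.441,0.000', '0.441,-0.002', '0.441,0.002', '0.441,-0.002', '0.441,-0.001']
290 ['0.434,-0.002', '0.434,-0.002', '0.434,0.001', '0.434,-0.000', '0.434,0.002', '0.434,0.001', '0.434,0.002', '0.434,0.001', '0.434,-0.001', '0.434,-0.002', '0.434,-0.002', '0.434,0.002', '0.434,-0.001']
```

View pics/c1.png

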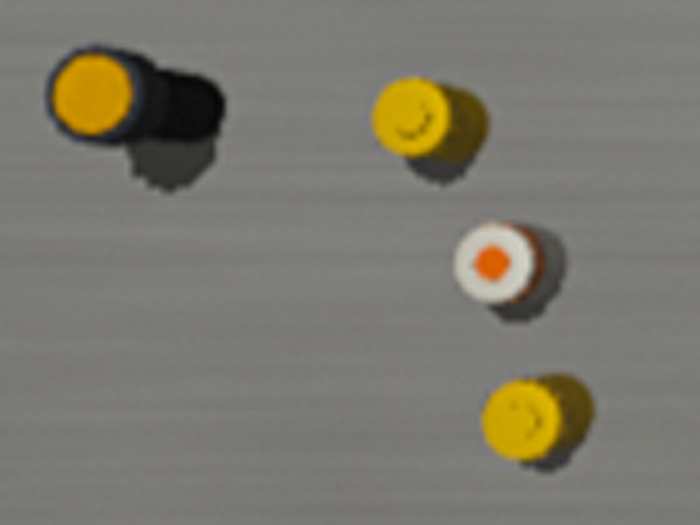

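View pics/c2.png

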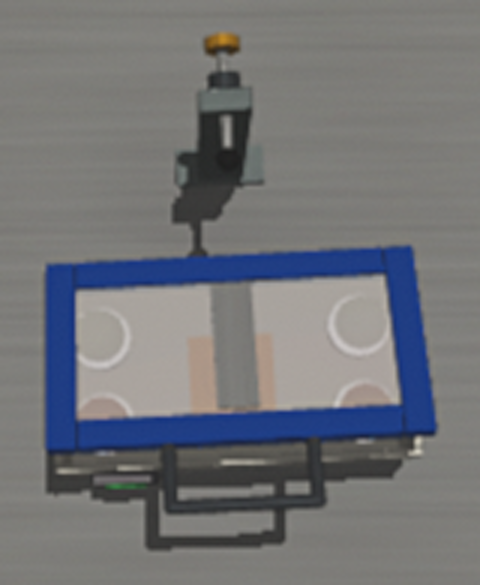

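```bash
cat >> h.py <<'E'
def plan(x,y,z,yaw,T=None):
    T=pose() if T is None else T
    d=T[:3,:3].T@(np.array([x,y,z])-T[:3,3]); y0=np.degrees(np.arctan2(T[1,0],T[0,0])); t=-np.radians((yaw-y0+180)%360-180)
    print("pos",np.round(T[:3,3],4),"yaw",round(y0,2),"shift",np.round(d,4),"turn",round(t,4),"| force",np.round(state()['ft_force'],2),"w",round(state()['gripper_width'],4),"t",round(state()['clock'],2))
E
python3 -c "
from h import *
plan(.474,-.11,.25,2.6)"
```

```text
pos [ 0.2323 -0.5802  0.1862] yaw -68.18 shift [-0.3467 -0.0638  0.3992] turn -1.2353 | force [-0.05  0.1  -0.18] w 0.0918 t 2.05
```

>>> send_rows:
  series:
    - [0.06, -0.02, -0.02, 0.025, -0.08]
    - [0.05, -0.05, -0.045, 0.06, -0.18]
    - [0.04, -0.08, -0.06, 0.095, -0.29]
    - [0.03, -0.11, -0.064, 0.13, -0.4]
    - [0.03, -0.142, -0.064, 0.165, -0.51]
    - [0.03, -0.174, -0.064, 0.2, -0.62]
    - [0.03, -0.206, -0.064, 0.236, -0.73]
    - [0.03, -0.237, -0.064, 0.272, -0.84]

```text
clock: 2.85
eef_pos: [0.3972, -0.2574, 0.2505]
tcp_rot: [-90.0, -0.0, -19.8]
ft_force: [1.1, -0.5, -0.6]
gripper_width: 0.0311
```

```bash
python3 -c "
from h import *
plan(.474,-.11,.22,2.6)"
```

```text
pos [ 0.3972 -0.2574  0.2505] yaw -19.81 shift [0.0223 0.0305 0.1647] turn -0.3912 | force [ 1.08 -0.54 -0.62] w 0.0311 t 2.85
```

>>> send_rows:
  series:
    - [0.03, 0.005, 0.005, 0.035, -0.08]
    - [0.03, 0.01, 0.01, 0.07, -0.18]
    - [0.03, 0.015, 0.015, 0.105, -0.28]
    - [0.03, 0.02, 0.02, 0.14, -0.36]
    - [0.03, 0.022, 0.025, 0.16, -0.39]
    - [0.03, 0.022, 0.03, 0.164, -0.39]
    - [0.03, 0.022, 0.03, 0.164, -0.39]
    - [0.03, 0.022, 0.03, 0.164, -0.39]

```text
clock: 3.65
eef_pos: [0.4732, -0.1133, 0.2202]
tcp_rot: [-90.0, 0.0, 2.2]
ft_force: [0.4, 0.1, -0.4]
gripper_width: 0.03
```

Run:
```python
from h import *
plan(.474,-.11,.143,2.6)
T=pose(); f=grab_frame("wrist"); cv2.imwrite("pics/w1.png",f['image'])
im=f['image']; f2=240/np.radians(f['fov_y']/2)
f2b=240/np.tan(np.radians(f['fov_y']/2)); print(f2b)
# range points from wrist (fisheye), cropped
z=f['range_z']; v,u=np.mgrid[:480,:640]; dx=u-f['cx']; dy=v-f['cy']; r=np.hypot(dx,dy)+1e-9; th=r/f2b
s=np.tan(th)/r; P=np.stack([dx*s*z,-dy*s*z,-z,np.ones_like(z)],-1)@f['mount'].T@T.T
P=P[...,:3]; m=(z>0)&(abs(P[...,0]-.474)<.03)&(abs(P[...,1]+.11)<.045)&(P[...,2]>.12)&(P[...,2]<.2)
q=P[m]; print(len(q)); 
vv,uu=np.nonzero(m); 
for a in np.arange(-.15,-.07,.01):
    k=q[abs(q[:,1]-a)<.005]
    if len(k): print(round(a,3),len(k),np.round(np.percentile(k[:,0],[5,50,95]),4),np.round(np.percentile(k[:,2],[5,50,95]),4))
```

```text
pos [ 0.4732 -0.1133  0.2202] yaw 2.24 shift [0.0009 0.0772 0.0033] turn -0.0063 | force [ 0.4   0.14 -0.37] w 0.03 t 3.65
371.64829954431775
1658
-0.15 214 [0.4712 0.4773 0.4948] [0.1566 0.1664 0.1681]
-0.14 156 [0.4708 0.4752 0.4796] [0.1649 0.167  0.1683]
-0.13 165 [0.4705 0.4748 0.4791] [0.1648 0.1672 0.1684]
-0.12 171 [0.4701 0.4745 0.4787] [0.1648 0.1671 0.1686]
-0.11 171 [0.4697 0.4739 0.4782] [0.165  0.1671 0.1686]
-0.1 187 [0.4692 0.4734 0.4777] [0.1646 0.1671 0.1685]
-0.09 195 [0.4683 0.473  0.4773] [0.164  0.167  0.1684]
-0.08 198 [0.468  0.4724 0.4769] [0.1641 0.167  0.1685]
```

View pics/w1.png

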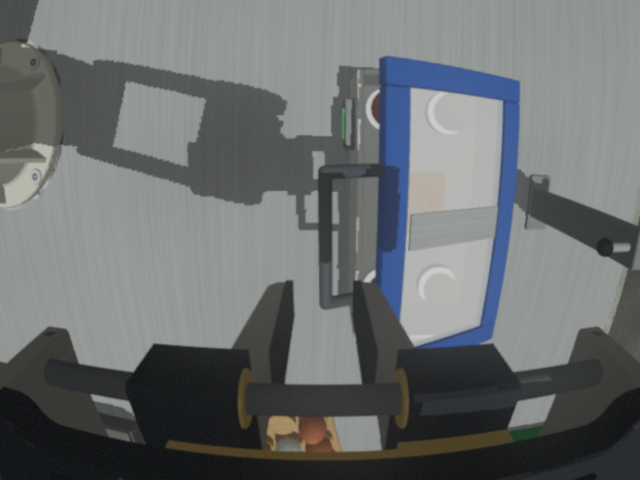

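>>> send_rows:
  series:
    - [0.03, 0.001, 0.01, 0.003, -0.006]
    - [0.03, 0.001, 0.03, 0.003, -0.006]
    - [0.03, 0.001, 0.05, 0.003, -0.006]
    - [0.03, 0.001, 0.068, 0.003, -0.006]
    - [0.03, 0.001, 0.077, 0.003, -0.006]
    - [0.03, 0.001, 0.077, 0.003, -0.006]
    - [0.0, 0.001, 0.077, 0.003, -0.006]
    - [0.0, 0.001, 0.077, 0.003, -0.006]

```text
clock: 4.5
eef_pos: [0.4752, -0.1098, 0.144]
tcp_rot: [-90.0, -0.1, 2.6]
ft_force: [0.1, 0.3, 0.3]
gripper_width: 0.0161
```

>>> send_rows:
  series:
    - [0.0, 0, 0, 0, 0]
    - [0.0, 0, 0, 0, 0]
    - [0.0, 0, -0.001, 0, 0]
    - [0.0, 0, -0.002, 0, 0]
    - [0.0, 0, -0.002, 0, 0]
    - [0.0, 0, -0.002, 0, 0]
    - [0.0, 0, -0.002, 0, 0]
    - [0.0, 0, -0.002, 0, 0]

```text
clock: 5.3
eef_pos: [0.4745, -0.1096, 0.1451]
tcp_rot: [-90.0, 0.0, 2.6]
ft_force: [0.4, 0.4, -0.5]
gripper_width: 0.0001
```

Run:
```python
from h import *
T=pose(); print(T[:3,3],state()['ft_force'],state()['gripper_width'])
hin=np.array([.6534,-.102,.085])
yaw=np.radians(2.7); hx=np.array([np.cos(yaw),np.sin(yaw),0])
b=T[:3,3]+[0,0,.019]; d=b-hin; print("r",np.hypot(d@hx,d[2]),"phi",np.degrees(np.arctan2(d[2],-d@hx)))
p0=np.arctan2(d[2],-d@hx); r=.1951
for a in range(int(np.degrees(p0)),112,4):
    p=np.radians(a); q=r*np.array([-np.cos(p),np.sin(p)])-r*np.array([-np.cos(p0),np.sin(p0)])
    print(a,"dx %.4f  dydown %.4f"%(q[0],-q[1]))
```

```text
[ 0.47447616 -0.10957575  0.14514519] [ 0.44871097  0.39213258 -0.53685003] 0.00011122560387562708
r 0.19579160179985114 phi 23.842996296600262
23 dx -0.0011  dydown 0.0026
27 dx 0.0046  dydown -0.0097
31 dx 0.0112  dydown -0.0216
35 dx 0.0186  dydown -0.0330
39 dx 0.0268  dydown -0.0439
43 dx 0.0358  dydown -0.0542
47 dx 0.0454  dydown -0.0638
51 dx 0.0557  dydown -0.0728
55 dx 0.0665  dydown -0.0810
59 dx 0.0780  dydown -0.0884
63 dx 0.0899  dydown -0.0950
67 dx 0.1022  dydown -0.1007
71 dx 0.1149  dydown -0.1056
75 dx 0.1280  dydown -0.1096
79 dx 0.1412  dydown -0.1126
83 dx 0.1547  dydown -0.1148
87 dx 0.1682  dydown -0.1160
91 dx 0.1819  dydown -0.1162
95 dx 0.1955  dydown -0.1155
99 dx 0.2090  dydown -0.1138
103 dx 0.2223  dydown -0.1112
107 dx 0.2355  dydown -0.1077
111 dx 0.2484  dydown -0.1033
```

Run:
```python
from h import *
f=grab_frame("wrist"); cv2.imwrite("pics/w2.png",f['image'])
f=grab_frame("scene"); cv2.imwrite("pics/s2.png",cv2.resize(f['image'][120:360,180:440],None,fx=3,fy=2.5)[:600])
```

```text
(no output)
```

View pics/w2.png

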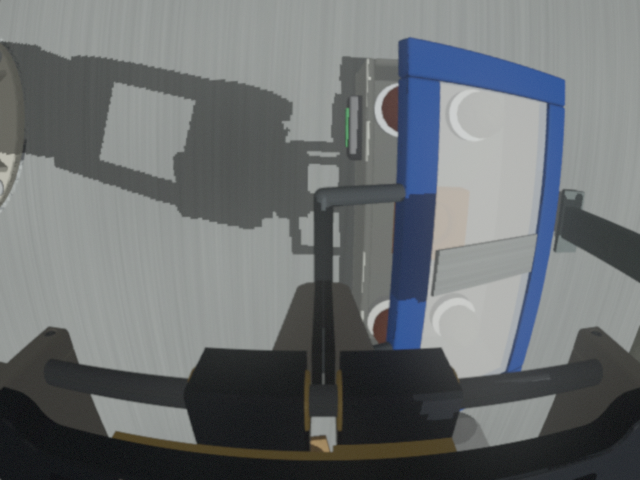

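View pics/s2.png

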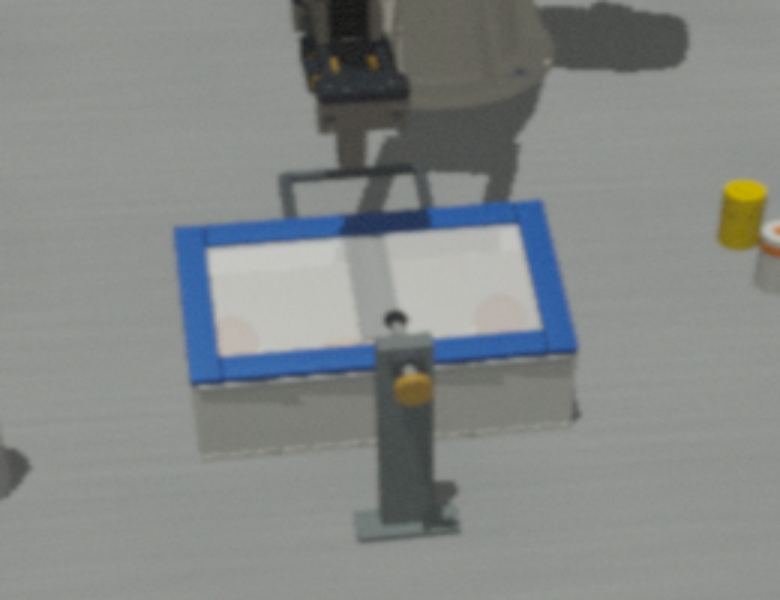

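```bash
cat >> h.py <<'E'
def wpts(f,T):
    fo=240/np.tan(np.radians(f['fov_y']/2))
    z=f['range_z']; v,u=np.mgrid[:480,:640]; dx=u-f['cx']; dy=v-f['cy']; r=np.hypot(dx,dy)+1e-9
    s=np.tan(r/fo)/r; P=np.stack([dx*s*z,-dy*s*z,-z,np.ones_like(z)],-1)@f['mount'].T@T.T
    P=P[...,:3].copy(); P[z<=0]=np.nan; return P
E
python3 - <<'E'
from h import *
T=pose(); f=grab_frame("wrist"); P=wpts(f,T)
for v in range(200,420,10): print(v,[("%.3f,%.3f,%.3f"%tuple(P[v,u])) for u in range(311,340,6)])
f=grab_frame("top"); P=pts(f)
cv2.imwrite("pics/t2.png",cv2.resize(f['image'][180:340,240:440],None,fx=4,fy=3.75))
E
```

```text
200 ['0.462,-0.094,-0.000', '0.469,-0.061,0.166', '0.472,-0.061,0.168', '0.475,-0.061,0.167', '0.478,-0.061,0.166']
210 ['0.462,-0.103,0.000', '0.469,-0.066,0.166', '0.472,-0.066,0.167', '0.475,-0.066,0.166', '0.485,-0.102,0.000']
220 ['0.462,-0.114,-0.001', '0.469,-0.071,0.167', '0.472,-0.071,0.167', '0.475,-0.071,0.167', '0.485,-0.112,-0.000']
230 ['0.463,-0.123,0.001', '0.469,-0.076,0.166', '0.472,-0.076,0.168', '0.475,-0.076,0.167', '0.486,-0.122,-0.000']
240 ['0.463,-0.133,0.002', '0.470,-0.081,0.167', '0.473,-0.081,0.168', '0.476,-0.081,0.166', '0.486,-0.132,0.001']
250 ['0.464,-0.143,0.000', '0.470,-0.086,0.168', '0.473,-0.086,0.168', '0.476,-0.087,0.166', '0.487,-0.142,0.001']
260 ['0.464,-0.154,0.000', '0.470,-0.092,0.166', '0.473,-0.092,0.167', '0.476,-0.092,0.166', '0.488,-0.152,0.002']
270 ['0.464,-0.164,0.001', '0.470,-0.097,0.167', '0.473,-0.097,0.168', '0.476,-0.097,0.167', '0.488,-0.163,-0.000']
280 ['0.465,-0.175,0.001', '0.471,-0.103,0.166', '0.474,-0.103,0.167', '0.477,-0.103,0.166', '0.489,-0.174,0.001']
290 ['0.468,-0.101,0.183', '0.471,-0.100,0.185', '0.474,-0.1
[... 734 characters left out ...]
99,0.237']
360 ['0.470,-0.102,0.239', '0.472,-0.103,0.238', '0.474,-0.113,0.223', '0.476,-0.104,0.236', '0.478,-0.101,0.240']
370 ['0.470,-0.105,0.241', '0.472,-0.108,0.237', '0.474,-0.119,0.223', '0.476,-0.107,0.237', '0.478,-0.104,0.241']
380 ['0.470,-0.107,0.243', '0.472,-0.113,0.237', '0.483,-0.302,0.000', '0.476,-0.112,0.238', '0.478,-0.107,0.243']
390 ['0.470,-0.084,0.276', '0.472,-0.084,0.277', '0.473,-0.084,0.277', '0.474,-0.083,0.277', '0.476,-0.083,0.277']
400 ['0.470,-0.085,0.278', '0.472,-0.085,0.279', '0.473,-0.084,0.279', '0.474,-0.084,0.280', '0.476,-0.085,0.279']
410 ['0.470,-0.087,0.280', '0.472,-0.087,0.280', '0.473,-0.086,0.281', '0.474,-0.086,0.281', '0.476,-0.088,0.279']
```

View pics/t2.png

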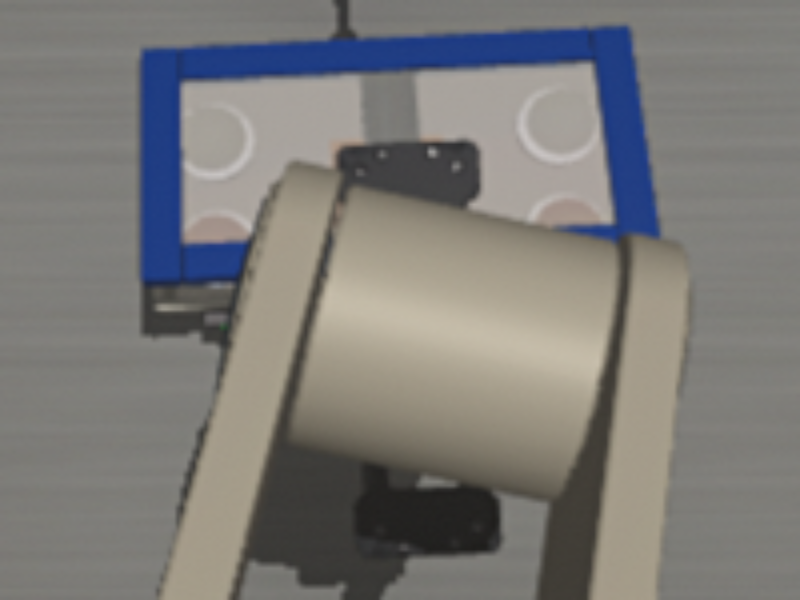

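Run:
```python
from h import *
f=grab_frame("scene"); P=pts(f)
for v in range(160,204,2): print(v,[("%.3f,%.3f,%.3f"%tuple(P[v,u])) for u in range(288,304,3)])
cv2.imwrite("pics/s3.png",cv2.resize(f['image'][120:220,240:360],None,fx=6,fy=6,interpolation=cv2.INTER_CUBIC))
```

```text
160 ['0.569,-0.131,0.300', '0.570,-0.125,0.300', '0.567,-0.119,0.297', '0.573,-0.114,0.301', '0.567,-0.107,0.296', '0.568,-0.102,0.297']
162 ['0.563,-0.131,0.291', '0.567,-0.125,0.293', '0.569,-0.119,0.294', '0.566,-0.113,0.292', '0.566,-0.107,0.291', '0.564,-0.101,0.290']
164 ['0.565,-0.131,0.288', '0.567,-0.125,0.289', '0.564,-0.119,0.287', '0.562,-0.113,0.285', '0.560,-0.107,0.283', '0.557,-0.101,0.281']
166 ['0.559,-0.131,0.279', '0.559,-0.125,0.279', '0.565,-0.120,0.282', '0.561,-0.113,0.279', '0.562,-0.107,0.279', '0.562,-0.101,0.279']
168 ['0.557,-0.131,0.273', '0.564,-0.126,0.277', '0.560,-0.119,0.274', '0.563,-0.114,0.276', '0.562,-0.108,0.275', '0.559,-0.101,0.273']
170 ['0.565,-0.132,0.273', '0.563,-0.126,0.272', '0.560,-0.120,0.270', '0.563,-0.114,0.271', '0.560,-0.108,0.269', '0.558,-0.101,0.267']
172 ['0.559,-0.132,0.265', '0.561,-0.126,0.266', '0.559,-0.120,0.265', '0.559,-0.114,0.264', '0.559,-0.108,0.263', '0.167,-0.073,0.006']
174 ['0.158,-0.115,-0.004', '0.169,-0.107,0.003', '0.488,-0.116,0.213', '0.486,-0.109,0.211', '0.489,-0.103,0.212', '0.174,-0.074,0.004']
176
[... 1217 characters left out ...]
-0.081,0.001']
194 ['0.260,-0.121,0.001', '0.268,-0.114,0.005', '0.263,-0.105,0.002', '0.266,-0.098,0.003', '0.267,-0.090,0.003', '0.265,-0.082,0.001']
196 ['0.268,-0.122,0.000', '0.273,-0.114,0.003', '0.276,-0.106,0.004', '0.267,-0.098,-0.002', '0.272,-0.090,0.001', '0.276,-0.083,0.003']
198 ['0.277,-0.122,0.000', '0.285,-0.115,0.005', '0.283,-0.107,0.003', '0.284,-0.099,0.003', '0.284,-0.091,0.002', '0.288,-0.084,0.005']
200 ['0.289,-0.123,0.002', '0.290,-0.115,0.002', '0.293,-0.108,0.004', '0.293,-0.100,0.003', '0.291,-0.092,0.001', '0.292,-0.084,0.001']
202 ['0.301,-0.124,0.004', '0.302,-0.116,0.004', '0.300,-0.108,0.002', '0.298,-0.100,0.000', '0.301,-0.093,0.002', '0.299,-0.085,0.000']
```

View pics/s3.png

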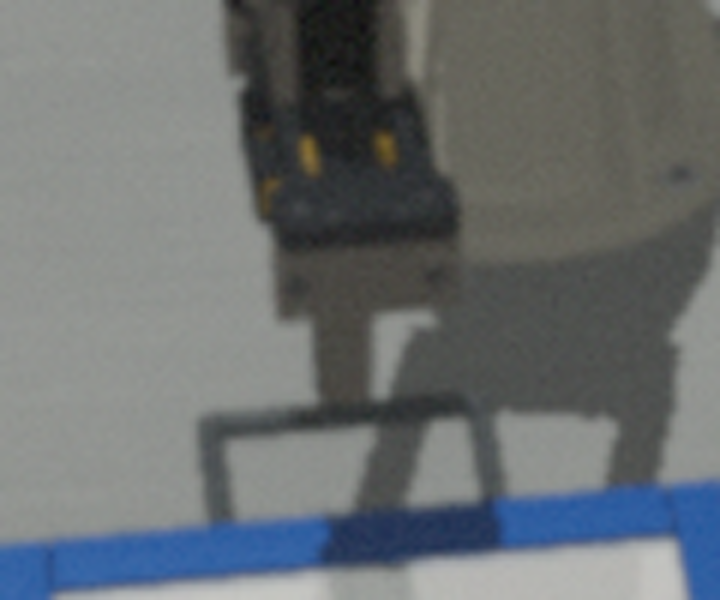

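>>> send_rows:
  series:
    - [0.03, 0, 0, 0, 0]
    - [0.03, 0, 0, 0, 0]
    - [0.03, 0, 0, 0, 0]
    - [0.03, 0, 0, 0, 0]
    - [0.03, 0, 0, 0, 0]
    - [0.03, 0, 0.002, 0, 0]
    - [0.03, 0, 0.007, 0, 0]
    - [0.03, 0, 0.012, 0, 0]

```text
clock: 6.35
eef_pos: [0.4745, -0.1096, 0.1327]
tcp_rot: [-90.0, -0.0, 2.6]
ft_force: [0.6, 0.6, 0.5]
gripper_width: 0.0299
```

Run:
```python
from h import *
T=pose(); print(T[:3,3],state()['ft_force'],state()['gripper_width'])
f=grab_frame("wrist"); P=wpts(f,np.eye(4)); cv2.imwrite("pics/w3.png",f['image'][180:480,120:520])
m=np.isfinite(P[...,1])&(abs(P[...,0])<.045)&(abs(P[...,2])<.02)&(P[...,1]<0.01)&(P[...,1]>-.12)
q=P[m]; print(len(q))
for a in np.arange(-.08,.011,.005):
    k=q[abs(q[:,1]-a)<.0025]
    for sgn in (-1,1):
        kk=k[k[:,0]*sgn>0]
        if len(kk): print(round(a,4),sgn,len(kk),np.round(kk.min(0),4),np.round(kk.max(0),4))
```

```text
[ 0.4744569  -0.10956205  0.13274788] [0.61774362 0.56401817 0.53389143] 0.02989982313960678
10789
-0.08 -1 357 [-0.0323 -0.0825 -0.0108] [-0.0152 -0.0775  0.0109]
-0.08 1 350 [ 0.0144 -0.0825 -0.0111] [ 0.0312 -0.0775  0.0111]
-0.075 -1 314 [-0.0315 -0.0775 -0.0104] [-0.0152 -0.0725  0.0108]
-0.075 1 320 [ 0.0143 -0.0775 -0.0104] [ 0.0308 -0.0725  0.0109]
-0.07 -1 291 [-0.0313 -0.0725 -0.0099] [-0.0151 -0.0675  0.0107]
-0.07 1 278 [ 0.0143 -0.0725 -0.0105] [ 0.0301 -0.0676  0.0106]
-0.065 -1 244 [-0.0309 -0.0674 -0.0102] [-0.0151 -0.0625  0.0107]
-0.065 1 251 [ 0.0143 -0.0675 -0.0103] [ 0.0301 -0.0625  0.0109]
-0.06 -1 228 [-0.0304 -0.0624 -0.0105] [-0.0152 -0.0575  0.0103]
-0.06 1 215 [ 0.0144 -0.0625 -0.0101] [ 0.0292 -0.0575  0.0104]
-0.055 -1 210 [-0.0299 -0.0575 -0.0101] [-0.0151 -0.0526  0.0103]
-0.055 1 214 [ 0.0144 -0.0575 -0.0102] [ 0.0286 -0.0525  0.0106]
-0.05 -1 177 [-0.0296 -0.0525 -0.0105] [-0.0152 -0.0476  0.0103]
-0.05 1 162 [ 0.0143 -0.0525 -0.0103] [ 0.0284 -0.0475  0.0102]
-0.045 -1 154 [-0.0294 -0.0474 -0.0095] [-0.0152 -0.0425  0.0102]
-0.045 1 162 [ 0.0144 -0.0475 -0.0104] [ 0.0281 -0.0425  0.0101]
-0.04 -1 163 [-0.0283 -0.0424 -0.0106] [-0.0152 -0.0375  0.0105]
-0.04 1 160 [ 0.0144 -0.0425 -0.0101] [ 0.0274 -0.0375  0.0104]
-0.035 -1 737 [-0.0279 -0.0375 -0.02  ] [-0.0004 -0.0325  0.02  ]
-0.035 1 697 [ 0.0001 -0.0375 -0.02  ] [ 0.027  -0.0325  0.02  ]
-0.03 -1 199 [-0.0267 -0.0325 -0.0196] [-0.0034 -0.0277  0.0199]
-0.03 1 143 [ 0.003  -0.0325 -0.0199] [ 0.0263 -0.0276  0.0194]
-0.02 1 221 [ 0.0422 -0.0205 -0.0199] [ 0.045  -0.0175  0.0197]
-0.015 1 383 [ 0.0405 -0.0175 -0.02  ] [ 0.045  -0.0125  0.0199]
-0.01 1 226 [ 0.0397 -0.0125 -0.0189] [ 0.0419 -0.0078  0.0199]
```

View pics/w3.png

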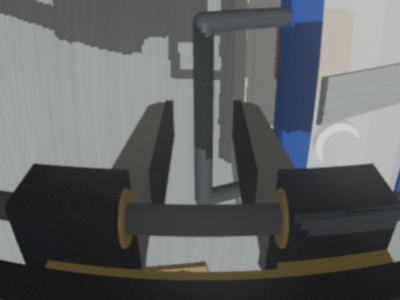

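>>> send_rows:
  series:
    - [0.03, 0, 0.005, 0, 0]
    - [0.03, 0, 0.012, 0, 0]
    - [0.03, 0, 0.018, 0, 0]
    - [0.03, 0, 0.02, 0, 0]
    - [0.0, 0, 0.02, 0, 0]
    - [0.0, 0, 0.02, 0, 0]
    - [0.0, 0, 0.02, 0, 0]
    - [0.0, 0, 0.02, 0, 0]

```text
clock: 7.2
eef_pos: [0.4746, -0.1096, 0.1134]
tcp_rot: [-90.0, -0.0, 2.6]
ft_force: [0.8, -0.0, -0.4]
gripper_width: 0.0087
```

>>> send_rows:
  series:
    - [0.0, 0.0015, -0.004, 0, 0]
    - [0.0, 0.0055, -0.012, 0, 0]
    - [0.0, 0.0118, -0.023, 0, 0]
    - [0.0, 0.019, -0.034, 0, 0]
    - [0.0, 0.027, -0.045, 0, 0]
    - [0.0, 0.0365, -0.056, 0, 0]
    - [0.0, 0.046, -0.0653, 0, 0]
    - [0.0, 0.0538, -0.0722, 0, 0]

```text
clock: 8.0
eef_pos: [0.5272, -0.1072, 0.1868]
tcp_rot: [-90.0, 0.2, 2.6]
ft_force: [-9.7, -2.2, 4.4]
gripper_width: 0.0088
```

Run:
```python
from h import *
T=pose(); print(T[:3,3],state()['ft_force'],state()['gripper_width'])
f=grab_frame("wrist"); cv2.imwrite("pics/w4.png",f['image'])
```

```text
[ 0.52715007 -0.10715479  0.18683003] [-9.67996346 -2.17500349  4.41598075] 0.00883108842691864
```

View pics/w4.png

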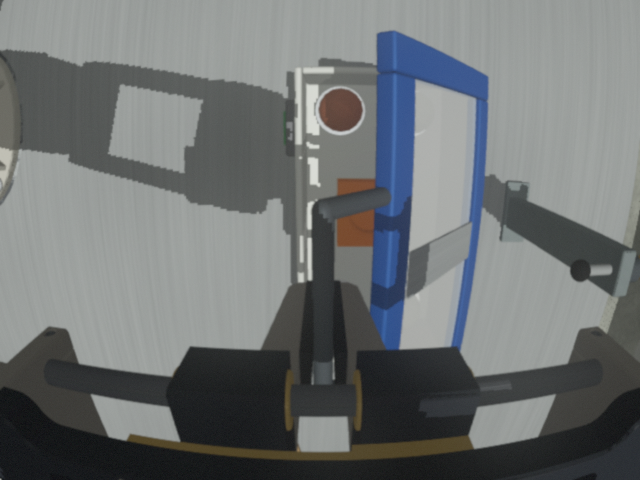

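>>> send_rows:
  series:
    - [0.0, 0.0102, -0.009, 0, 0]
    - [0.0, 0.0215, -0.0168, 0, 0]
    - [0.0, 0.0333, -0.0238, 0, 0]
    - [0.0, 0.0456, -0.0298, 0, 0]
    - [0.0, 0.0582, -0.0349, 0, 0]
    - [0.0, 0.0711, -0.0391, 0, 0]
    - [0.0, 0.0843, -0.0424, 0, 0]
    - [0.0, 0.0944, -0.0443, 0, 0]

```text
clock: 8.85
eef_pos: [0.6236, -0.1028, 0.2318]
tcp_rot: [-90.0, -0.0, 2.6]
ft_force: [-4.1, -1.7, 4.1]
gripper_width: 0.0089
```

Run:
```python
from h import *
T=pose(); s=state(); print(T[:3,3],s['ft_force'],s['gripper_width'],s['moment'])
```

```text
[ 0.62356149 -0.1028206   0.23184739] [-4.13005251 -1.69922438  4.1295212 ] 0.008947569632709023 [-0.31654658  0.90993878 -0.02941356]
```

>>> send_rows:
  series:
    - [0.0, 0.005, -0.0007, 0, 0]
    - [0.0, 0.0101, -0.0013, 0, 0]
    - [0.0, 0.0152, -0.0018, 0, 0]
    - [0.0, 0.0203, -0.0021, 0, 0]
    - [0.0, 0.0254, -0.0023, 0, 0]
    - [0.0, 0.0305, -0.0024, 0, 0]
    - [0.0, 0.0355, -0.0023, 0, 0]
    - [0.0, 0.039, -0.0022, 0, 0]

```text
clock: 9.65
eef_pos: [0.6624, -0.101, 0.2331]
tcp_rot: [-90.0, -0.1, 2.6]
ft_force: [-3.3, -1.4, 4.5]
gripper_width: 0.0088
```

Run:
```python
from h import *
for i in range(1):
  T=pose(); s=state(); print(T[:3,3],s['ft_force'],s['gripper_width'],s['moment'])
f=grab_frame("wrist"); P=wpts(f,T); cv2.imwrite("pics/w5.png",f['image'])
s=state(); print(s['ft_force'],s['eef_pos'])
f=grab_frame("scene"); cv2.imwrite("pics/s5.png",f['image'])
```

```text
[ 0.66236007 -0.10101924  0.23308806] [-3.32727206 -1.40025211  4.51339843] 0.008796225513985723 [-0.38380648  0.72812919  0.01182533]
[-1.02172458 -1.20534938  6.46171813] [ 0.66285334 -0.10099575  0.23307037]
```

View pics/w5.png

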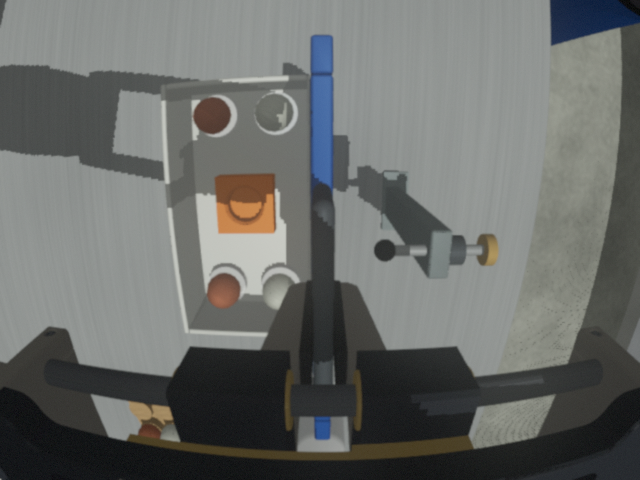

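View pics/s5.png

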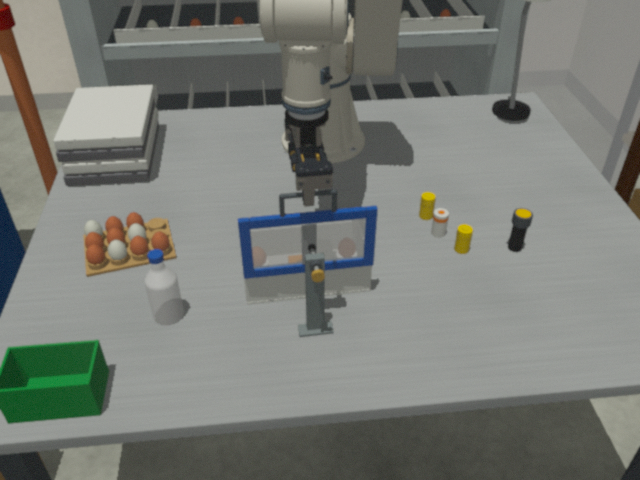

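Run:
```python
from h import *
T=pose(); f=grab_frame("wrist"); P=wpts(f,T)
q=P[244:257,378:393].reshape(-1,3); print(np.nanpercentile(q,[5,50,95],axis=0))
print(P[225:250:8,436:450:6])
print(state()['ft_force'])
# lid plane: blue pixels
b=f['image'].astype(int); m=(b[...,0]>100)&(b[...,0]>b[...,2]+60); m[:, :300]=0; m[:,345:]=0; m[200:]=0
q=P[m]; q=q[np.isfinite(q[:,2])&(q[:,2]>.09)]; print(len(q), np.percentile(q,[3,50,97],axis=0))
```

```text
[[ 0.70059388 -0.10130641  0.18952188]
 [ 0.70481692 -0.0970026   0.19206569]
 [ 0.70989833 -0.09369605  0.1937487 ]]
[[[ 7.41806028e-01 -7.94578259e-02  1.84575424e-01]
  [ 7.46201153e-01 -7.91013647e-02  1.85016489e-01]
  [ 8.20323838e-01 -1.24750982e-01 -7.34360108e-04]]

 [[ 7.38324452e-01 -8.19241926e-02  1.97105289e-01]
  [ 7.42814229e-01 -8.18124610e-02  1.96720731e-01]
  [ 7.47255229e-01 -8.16179919e-02  1.96627065e-01]]

 [[ 7.38913569e-01 -8.74185649e-02  1.97659093e-01]
  [ 7.43285369e-01 -8.72198016e-02  1.97664120e-01]
  [ 7.48472979e-01 -8.76143709e-02  1.95653410e-01]]

 [[ 7.39934930e-01 -9.33341685e-02  1.97060868e-01]
  [ 7.44156204e-01 -9.29821726e-02  1.97601219e-01]
  [ 7.48476904e-01 -9.26898896e-02  1.97955115e-01]]]
[-0.55122918 -1.5144337   5.39433215]
2962 [[ 0.65170449 -0.0438898   0.23428013]
 [ 0.65724509 -0.00814699  0.23572613]
 [ 0.66296105  0.02962911  0.23701427]]
```

>>> send_rows:
  series:
    - [0.0, 0.005, 0.0002, 0, 0]
    - [0.0, 0.01, 0.0006, 0, 0]
    - [0.0, 0.015, 0.0011, 0, 0]
    - [0.0, 0.02, 0.0017, 0, 0]
    - [0.0, 0.025, 0.0025, 0, 0]
    - [0.0, 0.03, 0.0034, 0, 0]
    - [0.0, 0.035, 0.0045, 0, 0]
    - [0.0, 0.037, 0.005, 0, 0]

```text
clock: 10.6
eef_pos: [0.6993, -0.0993, 0.227]
tcp_rot: [-90.0, -0.0, 2.6]
ft_force: [-2.3, -2.4, 5.0]
gripper_width: 0.0089
```

Run:
```python
from h import *
s=state(); print(s['eef_pos'],s['ft_force'],s['gripper_width'],s['moment'])
```

```text
[ 0.69926331 -0.09930963  0.22698542] [-2.29989121 -2.37783119  4.98013063] 0.008908920781143791 [-0.40823328  0.53363121  0.00790328]
```

>>> send_rows:
  series:
    - [0.0, 0.0006, 0.0002, 0, 0]
    - [0.0, 0.0012, 0.0003, 0, 0]
    - [0.0, 0.0018, 0.0005, 0, 0]
    - [0.0, 0.0024, 0.0006, 0, 0]
    - [0.0, 0.003, 0.0008, 0, 0]
    - [0.0, 0.0036, 0.0009, 0, 0]
    - [0.0, 0.0042, 0.0011, 0, 0]
    - [0.0, 0.0048, 0.0013, 0, 0]

```text
clock: 11.4
eef_pos: [0.7036, -0.0991, 0.2258]
tcp_rot: [-90.0, -0.0, 2.6]
ft_force: [-1.5, -1.3, 6.2]
gripper_width: 0.009
```

Run:
```python
from h import *
s=state(); print(s['eef_pos'],s['ft_force'],s['gripper_width'],s['moment'])
T=pose(); f=grab_frame("wrist"); cv2.imwrite("pics/w6.png",f['image'][120:420,160:560]); print(state()['ft_force'])
```

```text
[ 0.70364397 -0.09910626  0.22582955] [-1.53457264 -1.26653452  6.16493863] 0.008950865850296728 [-0.32094841  0.49713141  0.0225443 ]
[-1.01910819 -1.88813064  5.53865168]
```

View pics/w6.png

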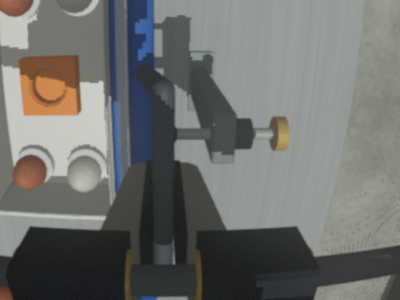

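>>> send_rows:
  series:
    - [0.0, 0.0004, 0.0001, 0, 0]
    - [0.0, 0.0008, 0.0002, 0, 0]
    - [0.0, 0.0012, 0.0003, 0, 0]
    - [0.0, 0.0016, 0.0004, 0, 0]
    - [0.0, 0.002, 0.0006, 0, 0]
    - [0.0, 0.0024, 0.0007, 0, 0]
    - [0.0, 0.0028, 0.0008, 0, 0]
    - [0.0, 0.0032, 0.0009, 0, 0]

```text
clock: 12.25
eef_pos: [0.7068, -0.099, 0.2249]
tcp_rot: [-90.0, -0.0, 2.6]
ft_force: [-1.5, -1.3, 5.7]
gripper_width: 0.0089
```

>>> send_rows:
  series:
    - [0.0, 0.0004, 0.0001, 0, 0]
    - [0.0, 0.0008, 0.0002, 0, 0]
    - [0.0, 0.0012, 0.0003, 0, 0]
    - [0.0, 0.0016, 0.0004, 0, 0]
    - [0.0, 0.002, 0.0006, 0, 0]
    - [0.0, 0.0024, 0.0007, 0, 0]
    - [0.0, 0.0028, 0.0008, 0, 0]
    - [0.0, 0.0032, 0.0009, 0, 0]

```text
clock: 13.05
eef_pos: [0.7099, -0.0988, 0.2239]
tcp_rot: [-90.0, -0.0, 2.6]
ft_force: [-1.6, -1.0, 4.4]
gripper_width: 0.0088
```

>>> send_rows:
  series:
    - [0.0, 0.0003, 0.0001, 0, 0]
    - [0.0, 0.0006, 0.0002, 0, 0]
    - [0.0, 0.0009, 0.0003, 0, 0]
    - [0.0, 0.0012, 0.0004, 0, 0]
    - [0.0, 0.0015, 0.0005, 0, 0]
    - [0.0, 0.0018, 0.0006, 0, 0]
    - [0.0, 0.0021, 0.0006, 0, 0]
    - [0.0, 0.0024, 0.0007, 0, 0]

```text
clock: 13.85
eef_pos: [0.7122, -0.0987, 0.2231]
tcp_rot: [-90.0, -0.0, 2.6]
ft_force: [-1.2, -1.9, 4.8]
gripper_width: 0.0094
```

```bash
python3 -c "
from h import *
s=state(); print(s['eef_pos'],s['ft_force'],s['moment'])"
```

```text
[ 0.71216919 -0.09867973  0.22313754] [-1.22021694 -1.94477088  4.84586515] [-0.43025898  0.50800355  0.01805478]
```

>>> send_rows:
  series:
    - [0.0, 0.0003, 0.0001, 0, 0]
    - [0.0, 0.0006, 0.0002, 0, 0]
    - [0.0, 0.0009, 0.0003, 0, 0]
    - [0.0, 0.0012, 0.0004, 0, 0]
    - [0.0, 0.0015, 0.0005, 0, 0]
    - [0.0, 0.0018, 0.0006, 0, 0]
    - [0.0, 0.0021, 0.0006, 0, 0]
    - [0.0, 0.0024, 0.0007, 0, 0]

```text
clock: 14.65
eef_pos: [0.7144, -0.0986, 0.2223]
tcp_rot: [-90.0, 0.0, 2.6]
ft_force: [-1.2, -2.4, 4.7]
gripper_width: 0.0087
```

>>> send_rows:
  series:
    - [0.0, 0.0003, 0.0001, 0, 0]
    - [0.0, 0.0006, 0.0002, 0, 0]
    - [0.0, 0.0009, 0.0003, 0, 0]
    - [0.0, 0.0012, 0.0004, 0, 0]
    - [0.0, 0.0015, 0.0005, 0, 0]
    - [0.0, 0.0018, 0.0006, 0, 0]
    - [0.0, 0.002, 0.0006, 0, 0]
    - [0.0, 0.002, 0.0006, 0, 0]

```text
clock: 15.45
eef_pos: [0.7164, -0.0985, 0.2216]
tcp_rot: [-90.0, 0.0, 2.6]
ft_force: [-1.9, -2.5, 3.5]
gripper_width: 0.0088
```

>>> send_rows:
  series:
    - [0.0, 0.0003, 0.0001, 0, 0]
    - [0.0, 0.0006, 0.0002, 0, 0]
    - [0.0, 0.0009, 0.0003, 0, 0]
    - [0.0, 0.0012, 0.0004, 0, 0]
    - [0.0, 0.0015, 0.0005, 0, 0]
    - [0.0, 0.0018, 0.0006, 0, 0]
    - [0.0, 0.002, 0.0007, 0, 0]
    - [0.0, 0.002, 0.0007, 0, 0]

```text
clock: 16.25
eef_pos: [0.7183, -0.0984, 0.2209]
tcp_rot: [-90.0, 0.0, 2.6]
ft_force: [-2.8, -3.9, 1.7]
gripper_width: 0.009
```

Run:
```python
from h import *
s=state(); print(s['eef_pos'],s['ft_force'],s['moment'])
f=grab_frame("scene"); P=pts(f); cv2.imwrite("pics/s7.png",cv2.resize(f['image'][160:350,220:400],None,fx=4,fy=3,interpolation=cv2.INTER_CUBIC))
b=f['image'].astype(int); m=(b[...,0]>100)&(b[...,0]>b[...,2]+60); m[:,:230]=0; m[:,390:]=0; m[:180]=0;m[300:]=0
q=P[m]; q=q[np.isfinite(q[:,2])&(q[:,2]>.08)]
for _ in range(5):
    c=q.mean(0); nn=np.linalg.svd(q-c)[2][2]; d=(q-c)@nn; q=q[abs(d)<max(.004,2.5*d.std())]
if nn[0]<0: nn=-nn
print("normal",nn,"theta",np.arctan2(nn[0],nn[2]),len(q),d.std())
print(state()['ft_force'])
```

```text
[ 0.71833799 -0.09837541  0.22088878] [-2.78424778 -3.87690579  1.74227706] [-0.49340477  0.63636407  0.03284926]
normal [0.26240469 0.01142742 0.96489025] theta 0.2655311372843507 442 0.001993606341718639
[-2.62246814 -3.39764138  2.08103917]
```

View pics/s7.png

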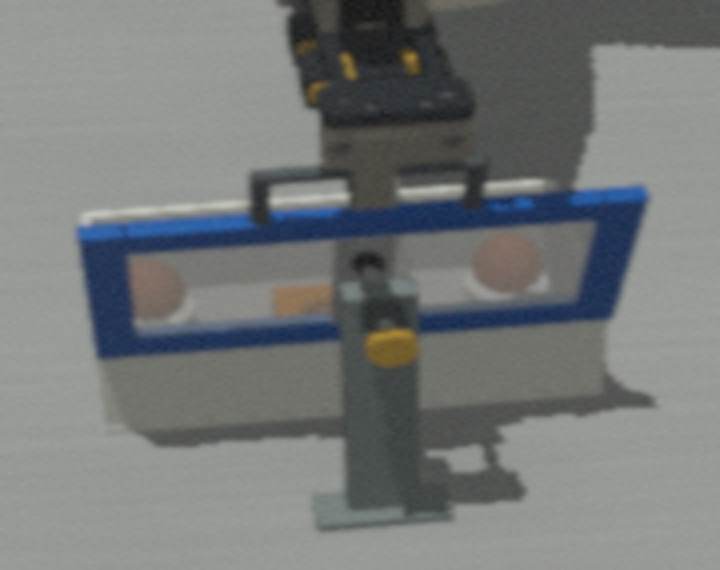

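>>> send_rows:
  series:
    - [0.0, 0.0002, 0.0001, 0, 0]
    - [0.0, 0.0004, 0.0001, 0, 0]
    - [0.0, 0.0006, 0.0002, 0, 0]
    - [0.0, 0.0008, 0.0003, 0, 0]
    - [0.0, 0.001, 0.0003, 0, 0]
    - [0.0, 0.0012, 0.0004, 0, 0]
    - [0.0, 0.0012, 0.0004, 0, 0]
    - [0.0, 0.0012, 0.0004, 0, 0]

```text
clock: 17.1
eef_pos: [0.7191, -0.0983, 0.2206]
tcp_rot: [-90.0, 0.1, 2.6]
ft_force: [-5.0, -3.1, 3.4]
gripper_width: 0.0087
```

```bash
cat > g.py <<'E'
from h import *
s=state(); F=s['ft_force']; print(s['eef_pos'],F,"tang",F[0]*.943-F[2]*.334,"rad",F[0]*.334+F[2]*.943,s['clock'],s['moment'])
E
python3 g.py
```

```text
[ 0.71907518 -0.09830627  0.22061434] [-4.96776582 -3.07786357  3.40089635] tang -5.820502545915476 rad 1.547811470881791 17.1 [-0.54551806  1.03950089 -0.01046635]
```

>>> send_rows:
  series:
    - [0.0, 0.0002, 0.0001, 0, 0]
    - [0.0, 0.0004, 0.0001, 0, 0]
    - [0.0, 0.0006, 0.0002, 0, 0]
    - [0.0, 0.0008, 0.0003, 0, 0]
    - [0.0, 0.0008, 0.0003, 0, 0]
    - [0.0, 0.0008, 0.0003, 0, 0]
    - [0.0, 0.0008, 0.0003, 0, 0]
    - [0.0, 0.0008, 0.0003, 0, 0]

```text
clock: 17.9
eef_pos: [0.7195, -0.0983, 0.2205]
tcp_rot: [-90.0, 0.1, 2.6]
ft_force: [-7.4, -4.5, 3.9]
gripper_width: 0.0094
```

```bash
python3 g.py
```

```text
[ 0.71950731 -0.09829413  0.22048296] [-7.43092509 -4.53784033  3.90898506] tang -8.312963373209014 rad 1.2042439305972166 17.9 [-0.55633282  1.33185907 -0.02240985]
```

>>> send_rows:
  series:
    - [0.0, 0.0002, 0.0001, 0, 0]
    - [0.0, 0.0004, 0.0001, 0, 0]
    - [0.0, 0.0006, 0.0002, 0, 0]
    - [0.0, 0.0006, 0.0002, 0, 0]
    - [0.0, 0.0006, 0.0002, 0, 0]
    - [0.0, 0.0006, 0.0002, 0, 0]
    - [0.0, 0.0006, 0.0002, 0, 0]
    - [0.0, 0.0006, 0.0002, 0, 0]

```text
clock: 18.7
eef_pos: [0.7198, -0.0983, 0.2204]
tcp_rot: [-90.0, 0.1, 2.6]
ft_force: [-9.3, -2.7, 5.7]
gripper_width: 0.009
```

```bash
python3 g.py
```

```text
[ 0.71977321 -0.09826412  0.22036289] [-9.26807659 -2.67273069  5.73431504] tang -10.655057450122783 rad 2.3119215024476554 18.7 [-5.94534921e-01  1.61073892e+00  7.57205497e-04]
```

>>> send_rows:
  series:
    - [0.0, 0, 0, 0, 0]
    - [0.0, 0, 0, 0, 0]
    - [0.0, 0, 0, 0, 0]
    - [0.0, 0, 0, 0, 0]
    - [0.03, 0, 0, 0, 0]
    - [0.03, 0, 0, 0, 0]
    - [0.03, 0, 0, 0, 0]
    - [0.03, 0, 0, 0, 0]

```text
clock: 19.5
eef_pos: [0.7214, -0.0979, 0.2201]
tcp_rot: [-90.0, -0.0, 2.6]
ft_force: [1.0, -0.1, 0.6]
gripper_width: 0.0302
```

```bash
python3 g.py
python3 - <<'E'
from h import *
T=pose(); f=grab_frame("wrist"); cv2.imwrite("pics/w8.png",f['image'])
P=wpts(f,np.eye(4)); v=slice(225,245)
print(P[230,300:350:4][:,[0,1,2]])
E
```

```text
[ 0.72143086 -0.09786783  0.22008932] [ 1.03722729 -0.11492058  0.55155688] tang 0.7938853364571465 rad 0.8665520520855238 19.5 [-0.03034713 -0.02491563  0.01076457]
[[-1.28971380e-02 -5.49471510e-03  2.90968617e-02]
 [-2.29641915e-02  2.20316122e-01 -3.40668045e-02]
 [-6.51169718e-03 -5.31865417e-02  4.24342936e-02]
 [-4.88349321e-03 -5.31023287e-02  4.24101445e-02]
 [-3.21763730e-03 -5.48049651e-02  4.28861399e-02]
 [-1.61050618e-03 -5.43920059e-02  4.27706709e-02]
 [ 5.48763200e-06 -5.40086030e-02  4.26637871e-02]
 [ 1.64703215e-03 -5.23142201e-02  4.21905203e-02]
 [ 9.83852211e-03  2.19688752e-01 -3.38904003e-02]
 [ 1.43197557e-02  2.14000442e-01 -3.22955730e-02]
 [ 1.34841394e-02  9.65534010e-02  5.57796394e-04]
 [ 1.35646055e-02  4.05459292e-02  1.62257308e-02]
 [ 1.59292585e-02  3.58800653e-02  1.75343465e-02]]
```

View pics/w8.png

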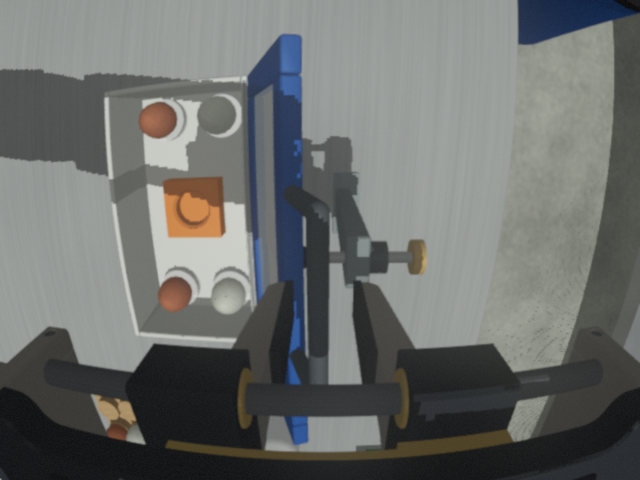

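>>> send_rows:
  series:
    - [0.03, -0.0025, -0.01, 0, 0]
    - [0.03, -0.0025, -0.03, 0, 0]
    - [0.03, -0.0025, -0.055, 0, 0]
    - [0.04, -0.008, -0.075, 0.01, -0.05]
    - [0.05, -0.025, -0.08, 0.033, -0.15]
    - [0.06, -0.047, -0.08, 0.065, -0.28]
    - [0.06, -0.071, -0.08, 0.1, -0.41]
    - [0.06, -0.096, -0.08, 0.135, -0.54]

```text
clock: 20.35
eef_pos: [0.618, 0.0332, 0.301]
tcp_rot: [-90.0, -0.1, 33.8]
ft_force: [-0.6, 1.4, 0.8]
gripper_width: 0.06
```

```bash
python3 -c "
from h import *
plan(.465,.230,.16,92.6)"
```

```text
pos [0.618  0.0332 0.301 ] yaw 33.85 shift [-0.0176  0.1409  0.2487] turn -1.0254 | force [-0.56  1.37  0.84] w 0.06 t 20.35
```

>>> send_rows:
  series:
    - [0.06, -0.002, 0.02, 0.035, -0.135]
    - [0.06, -0.004, 0.04, 0.07, -0.27]
    - [0.06, -0.007, 0.06, 0.105, -0.405]
    - [0.06, -0.01, 0.08, 0.14, -0.54]
    - [0.06, -0.012, 0.1, 0.175, -0.675]
    - [0.06, -0.015, 0.12, 0.21, -0.81]
    - [0.06, -0.0165, 0.135, 0.235, -0.93]
    - [0.06, -0.0176, 0.141, 0.2485, -1.025]

```text
clock: 21.15
eef_pos: [0.465, 0.2307, 0.1586]
tcp_rot: [-89.9, 0.0, 92.7]
ft_force: [0.4, -0.2, 0.5]
gripper_width: 0.0596
```

>>> send_rows:
  series:
    - [0.06, 0, 0, 0, 0]
    - [0.06, 0, 0, 0, 0]
    - [0.06, 0, 0, 0, 0]
    - [0.06, 0, 0, 0, 0]
    - [0.06, 0, 0, 0, 0]
    - [0.06, 0, 0, 0, 0]
    - [0.06, 0, 0, 0, 0]
    - [0.06, 0, 0, 0, 0]

```text
clock: 21.95
eef_pos: [0.4669, 0.2294, 0.1592]
tcp_rot: [-90.0, -0.0, 92.3]
ft_force: [-0.2, -0.3, -0.3]
gripper_width: 0.0598
```

Run:
```python
from h import *
plan(.465,.230,.003,92.6)
T=pose(); f=grab_frame("wrist"); cv2.imwrite("pics/w9.png",f['image']); P=wpts(f,T); o=outline_of("wrist","logger_center")
for d in o:
    k=P[d['mask']]; k=k[np.isfinite(k[:,2])]; z=np.percentile(k[:,2],95); t=k[(k[:,2]>z-.006)]
    (c,r)=cv2.minEnclosingCircle((t[:,:2]*1000).astype(np.float32))
    print(round(d['score'],2),np.round(d['bbox']),np.round(np.median(f['image'][d['mask']],0)),"ztop",round(z,4),np.round(c,1),round(r,1),np.round(np.median(t,0),4))
```

```text
pos [0.4669 0.2294 0.1592] yaw 92.29 shift [0.0006 0.1562 0.0019] turn -0.0055 | force [-0.19 -0.33 -0.31] w 0.0598 t 21.95
0.89 [289. 119. 337. 164.] [ 52. 102. 114.] ztop 0.0659 [394.2 217.1] 18.0 [0.394  0.2172 0.0645]
0.84 [305. 198. 348. 251.] [112. 148. 188.] ztop 0.0657 [464.1 231.6] 17.9 [0.4632 0.2312 0.0644]
0.63 [344. 261. 383. 318.] [ 83. 156. 170.] ztop 0.0654 [530.  270.3] 18.3 [0.5286 0.2689 0.0643]
```

View pics/w9.png

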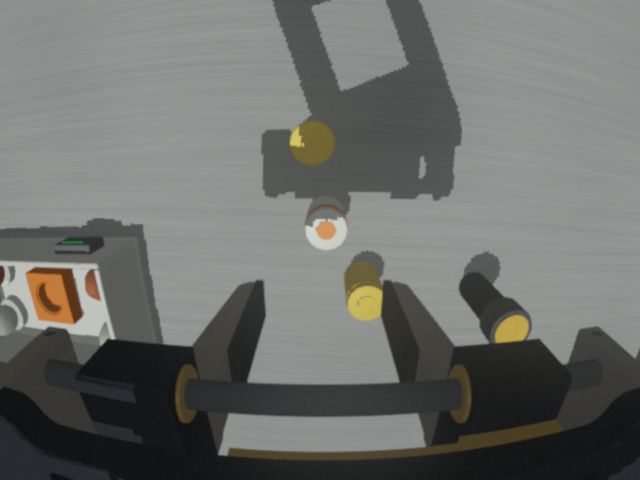

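>>> send_rows:
  series:
    - [0.06, 0.001, 0.01, 0.002, -0.005]
    - [0.06, 0.0012, 0.035, 0.0024, -0.005]
    - [0.06, 0.0012, 0.065, 0.0024, -0.005]
    - [0.06, 0.0012, 0.095, 0.0024, -0.005]
    - [0.06, 0.0012, 0.12, 0.0024, -0.005]
    - [0.06, 0.0012, 0.137, 0.0024, -0.005]
    - [0.06, 0.0012, 0.148, 0.0024, -0.005]
    - [0.06, 0.0012, 0.156, 0.0024, -0.005]

```text
clock: 22.85
eef_pos: [0.4639, 0.2305, 0.0021]
tcp_rot: [-89.9, 0.0, 92.6]
ft_force: [-0.7, 0.1, 0.5]
gripper_width: 0.0599
```

Run:
```python
from h import *
plan(.4645,.2305,.003,92.6)
f=grab_frame("wrist"); cv2.imwrite("pics/w10.png",f['image'])
```

```text
pos [0.4639 0.2305 0.0021] yaw 92.61 shift [-0.     -0.0009 -0.0006] turn 0.0001 | force [-0.69  0.11  0.48] w 0.0599 t 22.85
```

View pics/w10.png

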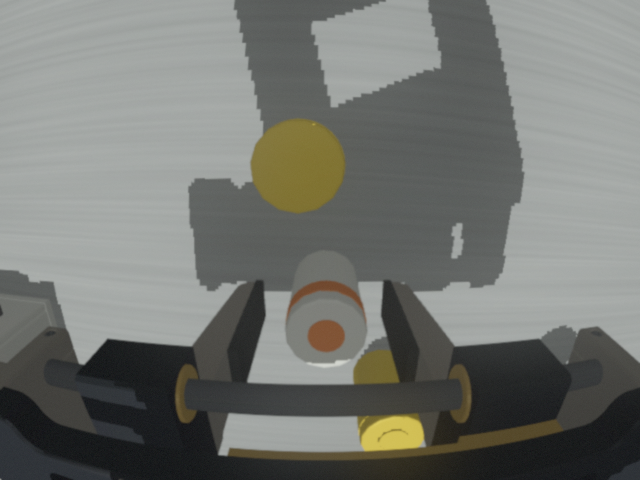

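>>> send_rows:
  series:
    - [0.05, 0, 0, 0, 0]
    - [0.04, 0, 0, 0, 0]
    - [0.03, 0, 0, 0, 0]
    - [0.02, 0, 0, 0, 0]
    - [0.02, 0, 0, 0, 0]
    - [0.02, 0, 0, 0, 0]
    - [0.02, 0, 0, 0, 0]
    - [0.02, 0, 0, 0, 0]

```text
clock: 23.7
eef_pos: [0.465, 0.231, 0.0039]
tcp_rot: [-90.1, -0.0, 92.6]
ft_force: [-0.4, -0.3, 5.9]
gripper_width: 0.0357
```

>>> send_rows:
  series:
    - [0.02, 0, 0, 0, 0]
    - [0.02, 0, -0.003, 0, 0]
    - [0.02, 0, -0.01, 0, 0]
    - [0.02, 0, -0.03, 0, 0]
    - [0.02, 0, -0.06, 0, 0]
    - [0.02, 0, -0.09, 0, 0]
    - [0.02, 0, -0.115, 0, 0]
    - [0.02, 0, -0.125, 0, 0]

```text
clock: 24.5
eef_pos: [0.4655, 0.2312, 0.1308]
tcp_rot: [-90.2, -0.1, 92.6]
ft_force: [-0.4, -0.5, -0.6]
gripper_width: 0.0356
```

Run:
```python
from h import *
s=state(); print(s['eef_pos'],s['ft_force'],s['gripper_width'])
T=pose(); f=grab_frame("wrist"); cv2.imwrite("pics/w11.png",f['image']); P=wpts(f,np.eye(4)); o=outline_of("wrist","logger_center")
for d in o:
    k=P[d['mask']]; k=k[np.isfinite(k[:,2])]; z=np.percentile(k[:,1],5); t=k[(k[:,1]<z+.006)]
    (c,r)=cv2.minEnclosingCircle((t[:,[0,2]]*1000).astype(np.float32))
    print(round(d['score'],2),np.round(d['bbox']),"tool ytop",round(z,4),np.round(c,1),round(r,1))
```

```text
[0.46550137 0.23116415 0.13084091] [-0.41082673 -0.47721861 -0.60373767] 0.035566105741357865
0.98 [282. 249. 363. 364.] tool ytop -0.0616 [-0.7  0.3] 18.2
0.75 [284. 122. 335. 170.] tool ytop 0.0647 [-10.9  72. ] 17.9
0.59 [356. 273. 375. 282.] tool ytop -0.0293 [19.7 10.6] 3.1
```

View pics/w11.png

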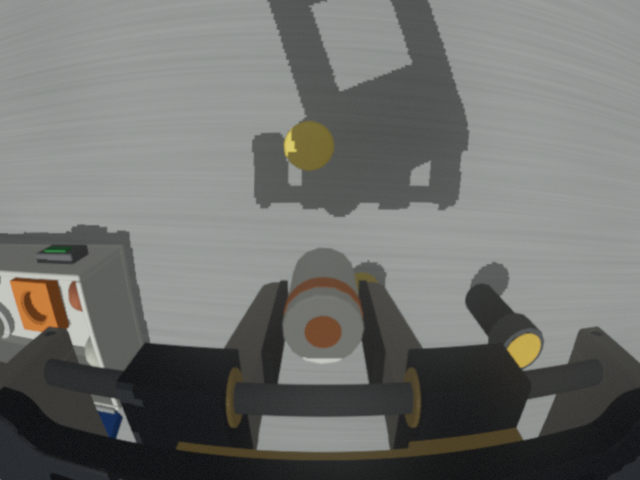

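Run:
```python
from h import *
f=grab_frame("top"); P=pts(f); im=f['image']; cv2.imwrite("pics/t12.png",cv2.resize(im[150:310,250:430],None,fx=4,fy=3.75,interpolation=cv2.INTER_CUBIC))
hsv=cv2.cvtColor(im,cv2.COLOR_BGR2HSV); m=(hsv[...,0]>4)&(hsv[...,0]<20)&(hsv[...,1]>150)
m[:190]=0;m[290:]=0;m[:,270:]&=True;m[:,:270]=0;m[:,410:]=0
q=P[m]; q=q[np.isfinite(q[:,2])]; print(len(q),np.percentile(q[:,2],[5,50,95]))
t=q[abs(q[:,2]-.028)<.006]; t=t[(abs(t[:,1]+.105)<.05)]; print(len(t),cv2.minAreaRect((t[:,:2]*1000).astype(np.float32)),np.percentile(t,[2,50,98],axis=0))
print(P[215:262:4,310:360:5,2].round(3))
```

```text
1118 [0.01031895 0.02801005 0.06021791]
552 ((572.4257202148438, -105.2184829711914), (65.5654067993164, 65.31466674804688), 2.867079019546509) [[ 0.5410979  -0.13665179  0.02295969]
 [ 0.57174675 -0.10617866  0.02734497]
 [ 0.60461593 -0.07357054  0.03172336]]
[[ 0.006  0.009  0.008  0.002  0.006  0.014  0.009  0.008  0.005  0.004]
 [ 0.005  0.008  0.002  0.024  0.029    nan  0.026  0.027  0.028  0.005]
 [-0.     0.006  0.005  0.027  0.03   0.013  0.021  0.027  0.025  0.002]
 [ 0.006  0.006  0.005  0.028  0.012  0.009  0.011  0.026  0.028  0.005]
 [ 0.006  0.006  0.009  0.029  0.012  0.013  0.009  0.025  0.032  0.006]
 [ 0.005  0.007  0.006  0.028  0.011  0.014  0.012  0.024  0.03   0.006]
 [ 0.005  0.009  0.008  0.029  0.026  0.011  0.031  0.027  0.026  0.005]
 [   nan  0.005  0.007  0.029  0.029  0.027  0.025  0.029  0.029  0.006]
 [ 0.003  0.007  0.006  0.002  0.009  0.006  0.001  0.005  0.004  0.005]
 [ 0.003  0.005  0.005  0.006  0.005  0.008  0.003  0.007  0.007  0.007]
 [ 0.007  0.003  0.005  0.005  0.004  0.006  0.007  0.009  0.004  0.004]
 [ 0.085  0.084  0.084  0.085  0.081  0.088  0.088  0.087  0.083  0.082]]
```

View pics/t12.png

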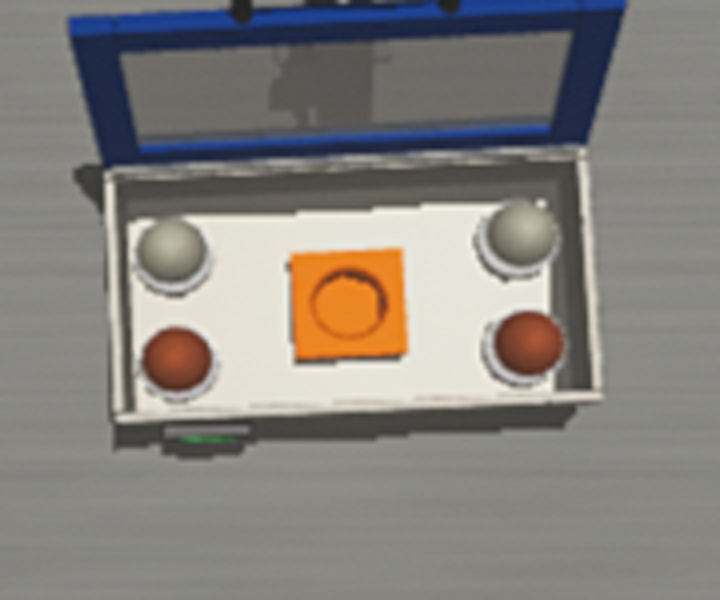

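```bash
python3 -c "
from h import *
plan(.5725,-.025,.14,92.7)"
```

```text
pos [0.4644 0.2306 0.1282] yaw 92.59 shift [-0.2602 -0.0118 -0.0965] turn -0.0019 | force [ 0.67 -0.64 -0.86] w 0.0354 t 24.65
```

>>> send_rows:
  series:
    - [0.02, -0.015, -0.012, -0.006, 0]
    - [0.02, -0.045, -0.013, -0.017, 0]
    - [0.02, -0.085, -0.013, -0.032, -0.001]
    - [0.02, -0.125, -0.013, -0.047, -0.002]
    - [0.02, -0.165, -0.013, -0.062, -0.002]
    - [0.02, -0.205, -0.012, -0.077, -0.002]
    - [0.02, -0.24, -0.012, -0.09, -0.002]
    - [0.02, -0.26, -0.012, -0.0965, -0.002]

```text
clock: 25.45
eef_pos: [0.5723, -0.0274, 0.1381]
tcp_rot: [-89.9, 0.0, 92.6]
ft_force: [-0.2, 0.6, -1.0]
gripper_width: 0.0351
```

>>> send_rows:
  series:
    - [0.02, 0, 0, 0, 0]
    - [0.02, 0, 0, 0, 0]
    - [0.02, 0, 0, 0, 0]
    - [0.02, 0, 0, 0, 0]
    - [0.02, 0, 0, 0, 0]
    - [0.02, 0, 0, 0, 0]
    - [0.02, 0, 0, 0, 0]
    - [0.02, 0, 0, 0, 0]

```text
clock: 26.25
eef_pos: [0.5726, -0.0246, 0.1403]
tcp_rot: [-90.0, 0.0, 92.7]
ft_force: [-0.9, 0.6, -0.2]
gripper_width: 0.0351
```

```bash
cat > pk.py <<'E'
from h import *
import sys
T=pose(); f=grab_frame("wrist"); im=f['image']; cv2.imwrite("pics/%s.png"%sys.argv[1],im); P=wpts(f,T)
print("pose",T[:3,3],state()['ft_force'])
hsv=cv2.cvtColor(im,cv2.COLOR_BGR2HSV); m=(hsv[...,0]>4)&(hsv[...,0]<20)&(hsv[...,1]>150)&np.isfinite(P[...,2])
m&=(abs(P[...,0]-.575)<.06)&(abs(P[...,1]+.105)<.06)
t=P[m&(abs(P[...,2]-.028)<.005)]; print("block",len(t),np.median(t[:,2]),cv2.minAreaRect((t[:,:2]*1000).astype(np.float32)))
fl=P[(abs(P[...,2]-.012)<.004)&(abs(P[...,0]-.575)<.03)&(abs(P[...,1]+.105)<.03)]
if len(fl)>20: print("floor",len(fl),cv2.minEnclosingCircle((fl[:,:2]*1000).astype(np.float32)),fl.mean(0))
# mouth: hole in block-top points: rasterize
G=np.zeros((160,160),np.uint8); ij=np.round((t[:,:2]-[.575-.04,-.105-.04])*2000).astype(int); ij=ij[(ij>=0).all(1)&(ij<160).all(1)]; G[ij[:,0],ij[:,1]]=255
G=cv2.morphologyEx(G,cv2.MORPH_CLOSE,np.ones((5,5),np.uint8)); cs,_=cv2.findContours(255-G,cv2.RETR_LIST,cv2.CHAIN_APPROX_NONE)
for c in cs:
    (cc,r)=cv2.minEnclosingCircle(c); a=cv2.contourArea(c)
    if 1000<a<9000:
        e=cv2.fitEllipse(c); print("hole x %.4f y %.4f"%(e[0][1]/2000+.535,e[0][0]/2000-.145),"axes mm",np.array(e[1])/2)
o=outline_of("wrist","logger_center"); P=wpts(f,np.eye(4))
for d in o[:1]:
    k=P[d['mask']]; k=k[np.isfinite(k[:,2])]; z=np.percentile(k[:,1],5); t=k[(k[:,1]<z+.006)]
    (c,r)=cv2.minEnclosingCircle((t[:,[0,2]]*1000).astype(np.float32))
    print("held",round(d['score'],2),np.round(d['bbox']),"tool ytop",round(z,4),np.round(c,1),round(r,1))
E
python3 pk.py w13
```

```text
pose [ 0.57255495 -0.02456066  0.14026561] [ 0.57191057 -0.28767635 -0.25911851]
block 132 0.026791460575504432 ((573.8194580078125, -104.92506408691406), (41.866214752197266, 44.14635467529297), 71.87691497802734)
floor 1272 ((573.5712890625, -105.95332336425781), 20.005958557128906) [ 0.57474598 -0.10716702  0.01240211]
held 0.81 [280. 247. 364. 365.] tool ytop -0.0615 [-0.5  0.4] 18.3
```

View pics/w13.png

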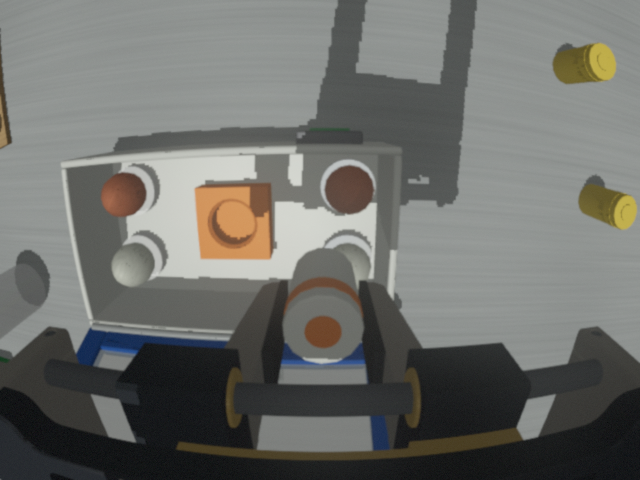

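```bash
sed -i 's/\[...,1\]>150/[...,1]>80/' pk.py; python3 pk.py w14
```

```text
pose [ 0.57258714 -0.02471103  0.14024891] [-0.19292099 -0.05166987 -1.15697228]
block 3806 0.028179881315808716 ((572.8858642578125, -105.2614517211914), (66.64108276367188, 66.53961181640625), 2.6773386001586914)
floor 1272 ((573.2969360351562, -105.94498443603516), 20.038583755493164) [ 0.57472321 -0.10715766  0.0124049 ]
hole x 0.5729 y -0.1053 axes mm [39.39600372 39.76188278]
held 0.89 [281. 248. 363. 366.] tool ytop -0.0616 [-0.8  0.5] 18.4
```

```bash
python3 -c "
from h import *
plan(.5733,-.1046,.04,92.7)"
```

```text
pos [ 0.5725 -0.0248  0.1402] yaw 92.7 shift [-0.0798  0.1002  0.003 ] turn 0.0 | force [ 0.2   0.55 -1.38] w 0.0355 t 26.45
```

>>> send_rows:
  series:
    - [0.02, -0.01, 0, 0.0004, 0]
    - [0.02, -0.03, 0, 0.0011, 0]
    - [0.02, -0.055, 0, 0.002, 0]
    - [0.02, -0.072, 0.005, 0.0027, 0]
    - [0.02, -0.0798, 0.018, 0.003, 0]
    - [0.02, -0.0798, 0.035, 0.003, 0]
    - [0.02, -0.0798, 0.048, 0.003, 0]
    - [0.02, -0.0798, 0.055, 0.003, 0]

```text
clock: 27.25
eef_pos: [0.5722, -0.1042, 0.0831]
tcp_rot: [-89.9, -0.0, 92.7]
ft_force: [0.0, 1.1, -0.4]
gripper_width: 0.035
```

>>> send_rows:
  series:
    - [0.02, 0, 0.01, 0, 0]
    - [0.02, 0, 0.02, 0, 0]
    - [0.02, 0, 0.03, 0, 0]
    - [0.02, 0, 0.038, 0, 0]
    - [0.02, 0, 0.042, 0, 0]
    - [0.02, 0, 0.045, 0, 0]
    - [0.02, 0, 0.045, 0, 0]
    - [0.02, 0, 0.045, 0, 0]

```text
clock: 28.05
eef_pos: [0.5735, -0.1046, 0.0404]
tcp_rot: [-90.0, 0.0, 92.7]
ft_force: [0.7, -0.3, -0.6]
gripper_width: 0.0352
```

Run:
```python
from h import *
plan(.5733,-.1046,.0144,92.7)
T=pose(); f=grab_frame("wrist"); cv2.imwrite("pics/w15.png",f['image'])
f=grab_frame("scene"); cv2.imwrite("pics/s15.png",cv2.resize(f['image'][160:350,220:400],None,fx=4,fy=3,interpolation=cv2.INTER_CUBIC))
```

```text
pos [ 0.5735 -0.1046  0.0404] yaw 92.71 shift [0.     0.026  0.0003] turn 0.0001 | force [ 0.69 -0.26 -0.57] w 0.0352 t 28.05
```

View pics/w15.png

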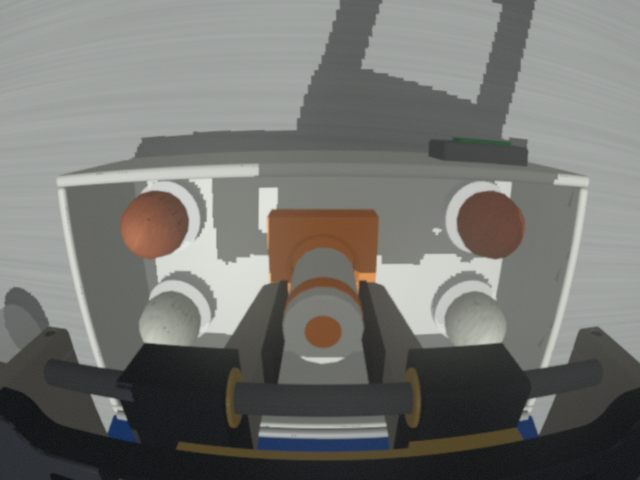

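View pics/s15.png

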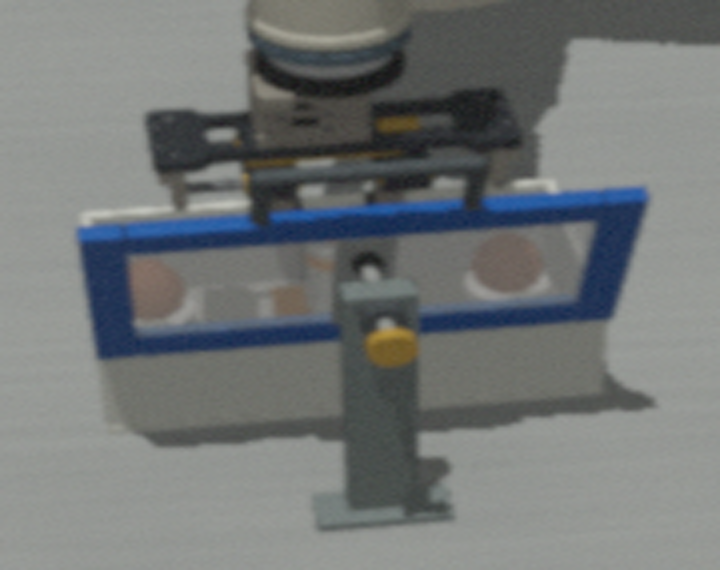

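>>> send_rows:
  series:
    - [0.02, 0, 0.0015, 0, 0]
    - [0.02, 0, 0.003, 0, 0]
    - [0.02, 0, 0.0045, 0, 0]
    - [0.02, 0, 0.006, 0, 0]
    - [0.02, 0, 0.0075, 0, 0]
    - [0.02, 0, 0.009, 0, 0]
    - [0.02, 0, 0.0105, 0, 0]
    - [0.02, 0, 0.012, 0, 0]

```text
clock: 28.95
eef_pos: [0.5733, -0.1046, 0.028]
tcp_rot: [-90.0, -0.0, 92.7]
ft_force: [-0.1, 0.2, -0.7]
gripper_width: 0.0353
```

>>> send_rows:
  series:
    - [0.02, 0, 0.0005, 0, 0]
    - [0.02, 0, 0.001, 0, 0]
    - [0.02, 0, 0.0015, 0, 0]
    - [0.02, 0, 0.002, 0, 0]
    - [0.02, 0, 0.0025, 0, 0]
    - [0.02, 0, 0.003, 0, 0]
    - [0.02, 0, 0.0035, 0, 0]
    - [0.02, 0, 0.004, 0, 0]

```text
clock: 29.75
eef_pos: [0.5733, -0.1046, 0.0242]
tcp_rot: [-90.0, 0.0, 92.7]
ft_force: [-0.1, -0.3, -0.4]
gripper_width: 0.0356
```

>>> send_rows:
  series:
    - [0.02, 0, 0.0008, 0, 0]
    - [0.02, 0, 0.0016, 0, 0]
    - [0.02, 0, 0.0024, 0, 0]
    - [0.02, 0, 0.0032, 0, 0]
    - [0.02, 0, 0.004, 0, 0]
    - [0.02, 0, 0.0048, 0, 0]
    - [0.02, 0, 0.0056, 0, 0]
    - [0.02, 0, 0.006, 0, 0]

```text
clock: 30.55
eef_pos: [0.5733, -0.1046, 0.0181]
tcp_rot: [-90.0, -0.0, 92.7]
ft_force: [-0.2, -0.6, -1.1]
gripper_width: 0.0351
```

>>> send_rows:
  series:
    - [0.02, 0, 0.0004, 0, 0]
    - [0.02, 0, 0.0008, 0, 0]
    - [0.02, 0, 0.0012, 0, 0]
    - [0.02, 0, 0.0016, 0, 0]
    - [0.02, 0, 0.002, 0, 0]
    - [0.02, 0, 0.0024, 0, 0]
    - [0.02, 0, 0.0028, 0, 0]
    - [0.02, 0, 0.0028, 0, 0]

```text
clock: 31.35
eef_pos: [0.5734, -0.1046, 0.0159]
tcp_rot: [-90.0, -0.0, 92.7]
ft_force: [-1.4, 1.6, 6.1]
gripper_width: 0.0357
```

>>> send_rows:
  series:
    - [0.02, 0, -0.0004, 0, 0]
    - [0.02, 0, -0.0006, 0, 0]
    - [0.04, 0, -0.0006, 0, 0]
    - [0.045, 0, -0.0006, 0, 0]
    - [0.05, 0, -0.0006, 0, 0]
    - [0.05, 0, -0.0006, 0, 0]
    - [0.05, 0, -0.0006, 0, 0]
    - [0.05, 0, -0.0006, 0, 0]

```text
clock: 32.15
eef_pos: [0.5733, -0.1046, 0.016]
tcp_rot: [-90.0, -0.0, 92.7]
ft_force: [0.5, -0.2, 0.1]
gripper_width: 0.0503
```

Run:
```python
from h import *
plan(.5733,-.1046,.0144,92.7)
T=pose(); f=grab_frame("wrist"); cv2.imwrite("pics/w16.png",f['image']);P=wpts(f,T)
o=outline_of("wrist","logger_center")
for d in o[:1]:
    k=P[d['mask']]; k=k[np.isfinite(k[:,2])]; z=np.percentile(k[:,2],[50,90,95,98]); print(z); t=k[k[:,2]>z[2]-.006]
    print(cv2.minEnclosingCircle((t[:,:2]*1000).astype(np.float32)))
```

```text
pos [ 0.5733 -0.1046  0.016 ] yaw 92.7 shift [-0.      0.0016  0.    ] turn 0.0 | force [ 0.52 -0.18  0.06] w 0.0503 t 32.15
[0.07580346 0.07712072 0.07740875 0.07775375]
((572.7357177734375, -104.67724609375), 18.184261322021484)
```

View pics/w16.png

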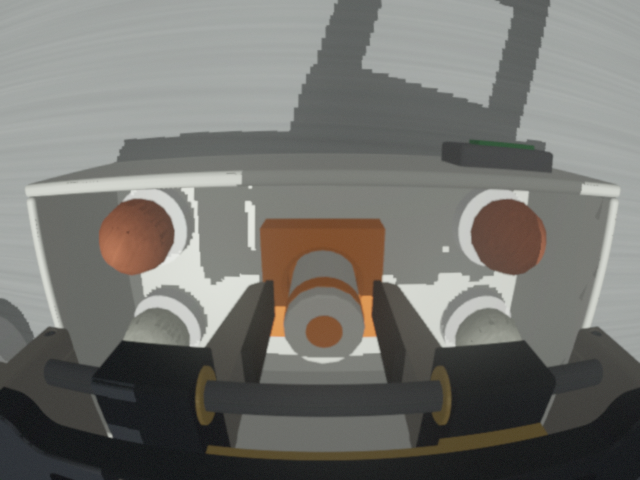

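>>> send_rows:
  series:
    - [0.05, 0, -0.003, 0, 0]
    - [0.05, 0, -0.012, 0, 0]
    - [0.05, 0, -0.028, 0, 0]
    - [0.05, 0, -0.05, 0, 0]
    - [0.05, 0, -0.08, 0, 0]
    - [0.05, 0, -0.115, 0, 0]
    - [0.05, 0, -0.15, 0, 0]
    - [0.05, 0, -0.17, 0, 0]

```text
clock: 33.05
eef_pos: [0.5745, -0.1048, 0.1899]
tcp_rot: [-90.2, 0.1, 92.7]
ft_force: [-0.0, 0.4, 0.7]
gripper_width: 0.0501
```

>>> send_rows:
  series:
    - [0.05, 0, -0.01, 0.01, 0]
    - [0.05, 0, -0.02, 0.03, 0]
    - [0.05, 0, -0.03, 0.06, 0]
    - [0.05, 0, -0.03, 0.09, 0]
    - [0.05, 0, -0.03, 0.12, 0]
    - [0.05, 0, -0.03, 0.135, 0]
    - [0.05, 0, -0.03, 0.14, 0]
    - [0.05, 0, -0.03, 0.14, 0]

```text
clock: 33.85
eef_pos: [0.4335, -0.1113, 0.2161]
tcp_rot: [-90.0, 0.0, 92.7]
ft_force: [-0.2, -0.6, -0.3]
gripper_width: 0.0501
```

Run:
```python
from h import *
T=pose(); s=state(); print(s['clock'],s['eef_pos'],s['ft_force'])
f=grab_frame("wrist"); cv2.imwrite("pics/w17.png",f['image']);P=wpts(f,T)
o=outline_of("wrist","logger_center")
for d in o:
    k=P[d['mask']]; k=k[np.isfinite(k[:,2])]; z=np.percentile(k[:,2],[50,95]); t=k[k[:,2]>z[1]-.006]
    print(d['bbox'],z,cv2.minEnclosingCircle((t[:,:2]*1000).astype(np.float32)))
    A=np.c_[t[:,:2],np.ones(len(t))]; print("tilt",np.linalg.lstsq(A,t[:,2],rcond=None)[0][:2], )
f=grab_frame("scene"); cv2.imwrite("pics/s17.png",f['image']); P=pts(f)
b=f['image'].astype(int); m=(b[...,0]>90)&(b[...,0]>b[...,2]+60); m[:,:225]=0; m[:,400:]=0; m[:190]=0;m[300:]=0
q=P[m]; q=q[np.isfinite(q[:,2])&(q[:,2]>.08)]; q=q[q[:,2]<.215]
for _ in range(6):
    c=np.median(q,0); c=q.mean(0); nn=np.linalg.svd(q-c)[2][2]; d=(q-c)@nn; q=q[abs(d)<max(.003,2*d.std())]
if nn[0]<0: nn=-nn
print("lid normal",nn,"theta",np.arctan2(np.hypot(nn[0],nn[1]),nn[2]),len(q),d.std())
```

```text
33.85 [ 0.4335446  -0.11130218  0.21613134] [-0.17815278 -0.58376385 -0.27529395]
[569.6, 275.2, 613.2, 316.3] [0.04686313 0.06501912] ((529.7489624023438, 268.6199035644531), 17.938467025756836)
tilt [0.0311903  0.05985051]
[306.3, 306.1, 339.9, 359.1] [0.07217859 0.07726658] ((572.6025390625, -105.0945053100586), 18.644376754760742)
tilt [0.04636032 0.00341455]
[565.0, 182.7, 612.3, 216.2] [0.05262309 0.06531486] ((394.093017578125, 216.61839294433594), 18.74478530883789)
tilt [0.01395736 0.04235922]
lid normal [0. 0. 1.] theta 0.0 0 nan
  return _methods._mean(a, axis=axis, dtype=dtype,
  ret = um.true_divide(
<stdin>:13: RuntimeWarning: Mean of empty slice.
  ret = _var(a, axis=axis, dtype=dtype, out=out, ddof=ddof,
  arrmean = um.true_divide(arrmean, div, out=arrmean,
  ret = ret.dtype.type(ret / rcount)
```

View pics/w17.png

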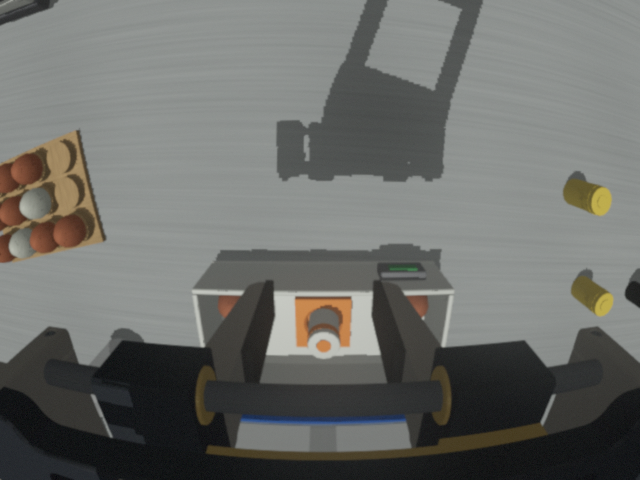

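View pics/s17.png

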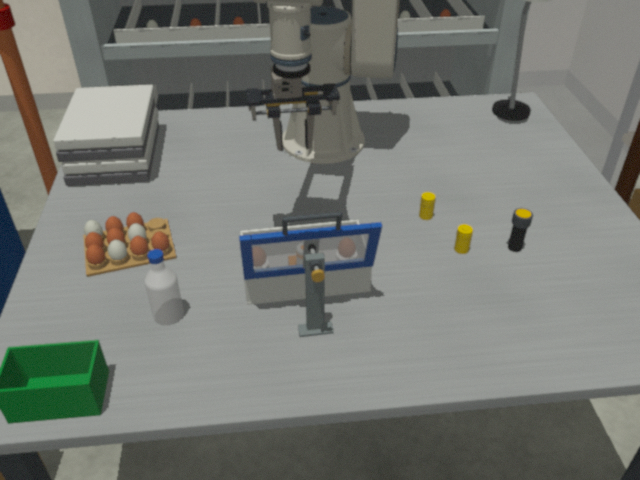

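Run:
```python
from h import *
for n in ("top","scene"):
    f=grab_frame(n); P=pts(f); im=f['image']
    if n=="top": cv2.imwrite("pics/t18.png",cv2.resize(im[110:260,260:420],None,fx=5,fy=4,interpolation=cv2.INTER_CUBIC))
    m=(P[...,2]>.25)&(P[...,2]<.29)&(abs(P[...,0]-.72)<.04)&(abs(P[...,1]+.1)<.07)
    q=P[m]; k=q[abs(q[:,1]+.1)<.035]; print(n,len(k),np.percentile(k,[5,50,95],axis=0).round(4).tolist())
    m=(P[...,2]>.10)&(P[...,2]<.225)&(abs(P[...,1]+.1)<.14)&(P[...,0]>.63)&(P[...,0]<.72)&(abs(P[...,1]+.1)>.03)
    b=im.astype(int); q=P[m&(b[...,0]>60)&(b[...,0]>b[...,2]+30)]
    print(len(q)); 
    if len(q)>50:
        s=np.polyfit(q[:,2],q[:,0]-.045*(q[:,1]+.1),1); r=q[:,0]-.045*(q[:,1]+.1)-np.polyval(s,q[:,2]); k=abs(r)<.004; s=np.polyfit(q[k,2],(q[:,0]-.045*(q[:,1]+.1))[k],1); print("slope",s,"theta",np.pi/2+np.arctan(s[0]),"x at .185",np.polyval(s,.185))
```

```text
top 213 [[0.7127, -0.1314, 0.2695], [0.7168, -0.1003, 0.2728], [0.722, -0.0674, 0.2762]]
1263
slope [0.33888526 0.62395909] theta 1.8975352634078364 x at .185 0.6866528590876055
scene 214 [[0.7164, -0.1314, 0.2685], [0.7212, -0.1007, 0.274], [0.7251, -0.068, 0.2768]]
1468
slope [0.32491903 0.63645015] theta 1.8849549933758882 x at .185 0.6965601757927204
```

View pics/t18.png

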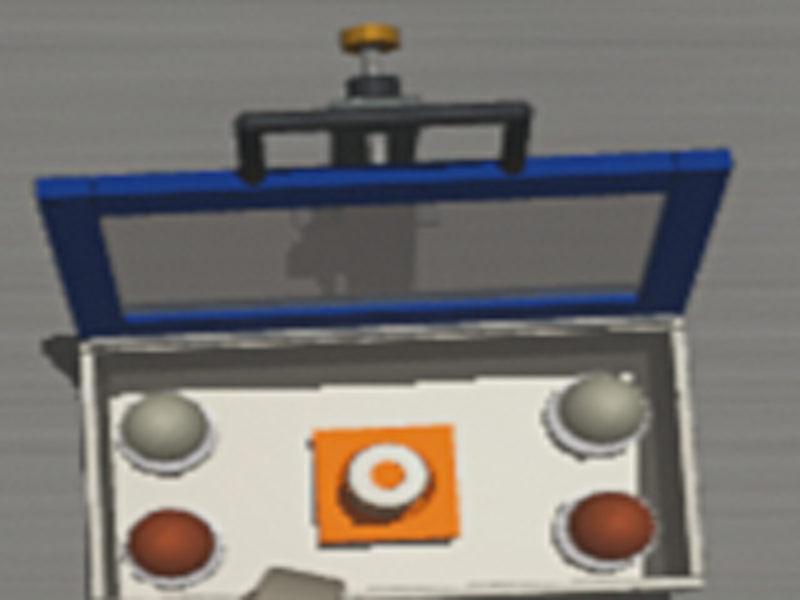

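```bash
python3 -c "
from h import *
print(close_job(), state()['clock'])"
```

```text
the job is handed in; nothing more can be done
the job is handed in; nothing more can be done
```

I opened the lid onto its stop, seated the white logger in the orange pocket, and handed the job in at about 34 s on the robot's clock.

- **Lid:** I took it by its handle and felt it meet the stop with the handle at about x = 0.718 m. I pressed to about 7.9 N over the moving drag for about a second, then released it. After release it was still open, at about 1.885–1.90 rad in the pictures. That is at or just past the top of the stated range of about 1.62–1.88 rad, within camera error. Seen from behind, the lid face at the height of the tip was within about 1 mm of where I had measured the tip. The top camera put it about 10 mm further forward. I did not find out why the two cameras disagree; I relied on the felt contact and the handle, which barely moved on release.
- **Logger:** I lowered it slowly into the pocket and felt the floor at about 6 N, at the same tool height above the floor as when it stood on the bench. After release it stood upright at (0.573, -0.105), on the pocket centre. Its top measured 76–77 mm above the bench; fully home is 76 mm.
- **Fingertips:** In the pictures the real fingertips end about 31 mm short of the reported TCP, contrary to the description. My first close on the handle therefore shut just above the bar, with no force felt. I went lower and allowed for this in every later move.
- **Other things:** I did not touch the torch, egg flat, bottle or yellow look-alikes, and they looked in place in the last pictures. The arm ended clear of everything.

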